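# Lock up the key box with its padlock

## Task

Lock up the key box for the night: push its lid right down, then slide the open green padlock into the steel lock pocket from the pocket's open left end, up to the stop, so that the short leg of its shackle stands over the eye of the lid's hasp. Then press the shackle down through the eye until the lock snaps shut and stays shut, let go, and leave the mug and the tape measure where they are.

Things in the scene. Friction and masses are not known exactly. Their poses are not given: they have to be found in the camera images.
- keybox: Grey steel key box, fixed, 200 wide (y), 160 deep (x), 165 high. Origin on the desk, 90 behind the front edge, mid-width; x to its back, y to its left, z up; turned about z only. In front a ledge rises to the back at 30 degrees: its normal is (-0.5, 0, 0.866) in the box frame, and the padlock must stand along it. Behind the ledge a face rises 41 along the normal to the lid.
- pocket_seat (a point): Floor of the lock pocket where padlock_base must come: box frame (-61.4, -50.5, 36.5). Axes as the box's. The pocket is a steel channel on the ledge along the box's y: 23 wide, walls 24 high and 2.5 thick from y -76 to -8, stop plate 24 high at the right end (inner face y -73), open at the left end and at the top.
- pocket_mouth (a point): On the ledge at the pocket's open left end: box frame (-61.4, 14, 36.5), 64.5 from pocket_seat along +y. Axes as the box's. From y -8 to +14 the channel's walls flare from 23 to 35 apart. Beyond, the ledge is bare up to y +100.
- keybox_lid (a joint): Lid angle in rad: 0 shut, grows as it opens (limit 1.2); starts at 0.6 to 1.0. It turns about the box's y axis through lid_hinge. The hinge is stiff (0.4 N m; lid 0.35 kg): the lid stays where it is left and takes about 5 N at its front edge to push down.
- lid_hinge (a point): Middle of the lid's hinge line, box frame (69.6, 0, 159.5), fixed; axes as the box's. The lid's underside passes through it. Lid 200 wide, 140 from hinge line to front edge, 4 thick; shut, it slopes down to the front at 30 degrees.
- lid_pad (a point): Middle of a black rubber thumb pad (12 x 60, long way across) on top of the lid, 10 behind its front edge, 30 left of the middle: the place to push. 130 from the hinge line, 5 above the lid's underside. Moves with the lid.
- hasp_eye (a point): Centre of the eye of the hasp, a flat steel strap (26 wide, 3 thick) fixed on the lid and reaching 51 beyond its front edge. Lid shut, it lies over the right end of the pocket, parallel to the ledge, underside 45 and top 48 above it, eye 13.5 right of pocket_seat. Hole 20 (up the slope) by 16 (across), rim 5. Moves with the lid.
- padlock: Green padlock, 0.19 kg, standing on its flat underside on the desk before the box, shackle up and open. Body 41.4 high, 45 wide, 20 thick. x axis: along the shackle, out of the body; y: across the width; z: out of the front face. Origin 36 above the underside, mid-width, in the back face (mid-thickness is z = +10). Starts with padlock y within 0.8 rad of box y.
- padlock_base (a point): Middle of the padlock's underside, mid-thickness; axes as the padlock's. In the pocket padlock y must run along box y, so that the short leg (at padlock y -13.5) is at the stop's end: the body then passes under the hasp strap, and the short leg over it.
- shackle_top (a point): Top of the shackle's bow, mid-thickness: 86 from padlock_base along padlock x when open, 72 shut. Axes as the padlock's. The bow is 8 thick (padlock z), 35 wide (y), its opening 18 wide; pinch it across its thickness within 25 of the top; the padlock hangs from it. Legs at y -13.5 and +13.5.
- short_leg (a point): Tip of the shackle's short leg (9 thick, at padlock y -13.5): open, it stands 10.5 above the body's top, i.e. 52 from the underside; shut, inside the body. The other leg always stays in the body. Axes as the padlock's.
- padlock_shackle (a joint): Shackle out of the body, m: 0.014 open (start), 0 locked. A 3 to 4 N spring lifts it. Pushing it in takes up to 10 N; in the last 2 mm a hidden spring pawl drops behind a tooth and then holds it against 25 N. Let go earlier, it springs up again. Once snapped it stays locked: the key is not at hand.
- mug: Green mug, 80 across, 102 high, loose on the desk; origin under its centre. Leave it.
- tape_measure: Yellow and black tape measure, 34 x 83 x 67, loose on the desk; origin under its centre. Leave it.

How it is judged:
By the outcome, as a careful person would: the job done as asked, in the order asked, and still so for the second after the job is handed in, with the robot touching nothing.
It also fails if it takes over 48 s, if anything falls off the work surface, if the arm or the gripper's body presses on something with over 40 N, if the wrist force passes 120 N, or if a joint passes its speed limit or range.

## Robot

A 6-joint arm with a two-finger parallel gripper is mounted at the origin on a cart in front of the work surface, level with it; the furniture and walls round the work are solid. World frame = base frame: x ahead of the robot, y to its left, z up, the work surface at z = 0. Lengths are in m, angles in rad, forces in N, time in s.
With the tool pointing down it reaches from about 0.25 to 0.775 m from the base axis. Payload 4 kg.
Tool frame: the origin (TCP) lies at the very end of the fingers, on their centre line; the grasp point (between the pads) lies 19 mm behind it (robot.grip_point_offset is the distance from the TCP to the grasp point, in m); z points along the fingers, x is the direction in which the jaws open and shut, and the axes are right-handed (so a half turn about z gives the same grasp; the last joint's range is limited). The gripper opens to 94 mm and grips with 3 to 60 N. Pads are 16 mm wide; open, the fingers measure 119 mm over their backs; the gripper's body (75 mm by 177 mm) begins 78 mm behind the grasp point.
Start: joints at [1.182, 0.087, 1.371, -0, 1.684, -0.103], TCP at [0.155, 0.528, 0.206] pointing down, gripper open.
Joint ranges: [-3.1, 3.1], [-0.76, 2.03], [0.27, 2.55], [-1.08, 4.22], [0.17, 2.65], [-2.57, 2.57]. Speed limits (rad/s): [2.79, 2.79, 3.14, 3.14, 3.14, 3.14].

## Interface

Orientations are given as [roll, pitch, yaw] about the fixed x, y, z axes, in that order (R = Rz(yaw) Ry(pitch) Rx(roll)).
In Python, from bench import robot gives the robot as it stands.
- The arm moves only by the shell command python3 -m inch 'ROWS'. ROWS is text: rows parted by semicolons, each of 5 numbers parted by spaces: the shift along the tool's x, y, z in cm, then the turn about the tool's z in rad, then the closure, from 0 (fully open) to 1 (shut). In form: tx ty tz spin claw; .... A call has 1 to 20 rows; each row is the pose to reach, as a shift and turn from the pose measured when the call began, along the tool's axes at that moment; what a row does not reach only later rows make up. A row lasts 1/12 s, in which the tool goes at most 41.7 mm and 7.16 degrees, less where a joint would pass 70% of its speed; a pose out of reach is approached as far as the arm can. A call with a gripper value outside its range is refused whole. The fingers move at their own pace and stop on an object; the grip force is fixed at half the most. Time passes only in rows, so rows that repeat a pose let the fingers close. It gives the time, the measured TCP pose, the force and the opening at its end, in the units of the state.
- robot.get_obs(): the state, without advancing time (a new reading comes with each control period).
- robot.snapshot(name): name is "scene" or "top"; returns (picture, depth): 420x560x3 uint8, blue, green, red; 420x560 float32, m along the optical axis (not along the pixel's ray), 0 where there is no reading.
- robot.camera_info(name): a dict with "K" (3x3 intrinsics, pixels), "extrinsics" (4x4, takes a point from world to camera coordinates). Camera axes: x right, y down, z forward; pixel columns grow to the right and rows downward; lengths in m; the calibration is good to about 2 mm. A picture is of the moment at which its call begins. camera_info takes no time and is no camera call.
- robot.close_job(): hands the job in, once; it reports no verdict.
The state is a dict: "time": time; "joint_positions": joint angles; "qvel": joint speeds; "joint_torque": joint torques, N m; "tool_pos": TCP position; "ee_rot": TCP orientation; "wrist_force": force on the tool from outside, world axes, zero at the start; "wrist_torque": the same for the moment, N m; "width": finger opening in m.
Only numpy, scipy, OpenCV 4.12 (cv2) and the standard library are available. Lean on these libraries where they do the work, as an engineer would, in place of code of your own. Each camera call takes 0.05 s, during which the arm holds its last target.

## Working session

There is one attempt and no reset: what is moved stays moved. The work goes in short steps, Python scripts to look and compute and a shell command to move; the robot and the scene stay as the last step left them, time stands still between calls to the robot, and variables do not carry over. Pictures are saved under pics/ and viewed, and the job is handed in when it is done.

```bash
ls; mkdir -p pics
python3 - <<'E'
from bench import robot
import cv2,numpy as np
o=robot.get_obs()
for k,v in o.items(): print(k,v)
for n in("scene","top"):
    p,d=robot.snapshot(n); cv2.imwrite(f"pics/{n}0.png",p); np.save(f"pics/{n}0.npy",d)
    c=robot.camera_info(n); print(n,c["K"],c["extrinsics"])
E
```

```text
pics
time 0.0
joint_positions [ 1.18191790e+00  8.79633499e-02  1.37223678e+00  6.81452735e-06
  1.68355408e+00 -1.03079761e-01]
qvel [ 9.57458642e-04  1.61234972e-04 -6.28306920e-04 -1.32676177e-03
 -6.90022596e-04 -4.52024106e-06]
joint_torque [ 2.27771932e-03 -3.40190077e+01 -3.02425897e+01  7.17856293e-02
  3.30553099e-02 -1.24079506e-04]
tool_pos [0.15484779 0.52720032 0.20430845]
ee_rot [-3.14136350e+00  2.14938538e-03  1.28499867e+00]
wrist_force [ 0.86182153 -0.50318469  0.66897371]
wrist_torque [ 0.01732407 -0.00095497 -0.00294682]
width 0.09401262287860047
scene [[500.27847426   0.         269.72216627]
 [  0.         500.27847426 217.76253288]
 [  0.           0.           1.        ]] [[ 0.74664305 -0.66504617 -0.01541884 -0.19020782]
 [-0.30775244 -0.32477722 -0.89431996  0.3511046 ]
 [ 0.58975638  0.67248297 -0.44716224  0.50079258]
 [ 0.          0.          0.          1.        ]]
top [[508.95359201   0.         279.66197031]
 [  0.         508.95359201 207.23824408]
 [  0.           0.           1.        ]] [[-0.00783465 -0.99990896  0.01098609  0.29521849]
 [-0.99164996  0.00635478 -0.1288021   0.53408356]
 [ 0.12872056 -0.01190347 -0.99160946  1.18507933]
 [ 0.          0.          0.          1.        ]]
```

View pics/scene0.png

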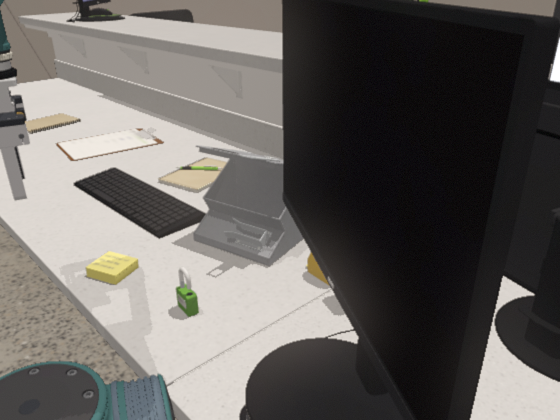

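View pics/top0.png

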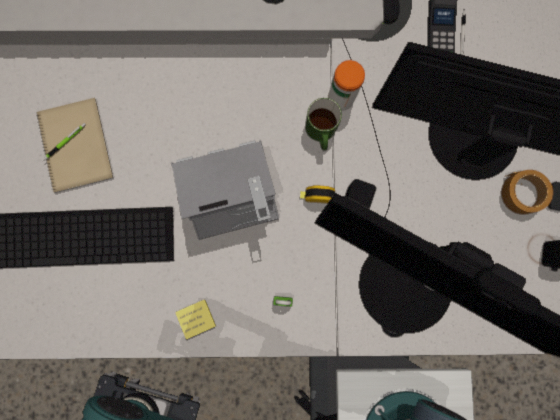

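The scene view shows the box around (255,205) with its lid open, and the padlock at (187,295). In the top view the box is around (230,190), the padlock at (283,300), the tape at (320,194) and the mug at (323,122). Next I'll zoom in and measure.

```bash
cat > h.py <<'E'
import numpy as np,cv2
from bench import robot
CI={n:robot.camera_info(n) for n in("scene","top")}
def ray(n,u,v):
    K=CI[n]["K"];E=CI[n]["extrinsics"];R=E[:3,:3];t=E[:3,3]
    d=R.T@np.array([(u-K[0,2])/K[0,0],(v-K[1,2])/K[1,1],1.]);return -R.T@t,d
def onz(n,u,v,z):
    c,d=ray(n,u,v);return c+d*(z-c[2])/d[2]
def two(uv_s,uv_t):
    c1,d1=ray("scene",*uv_s);c2,d2=ray("top",*uv_t)
    A=np.stack([d1,-d2],1);s=np.linalg.lstsq(A,c2-c1,rcond=None)[0]
    p,q=c1+s[0]*d1,c2+s[1]*d2;return (p+q)/2,np.linalg.norm(p-q)
def proj(n,p):
    K=CI[n]["K"];E=CI[n]["extrinsics"];q=E[:3,:3]@np.asarray(p,float)+E[:3,3];return (K@q/q[2])[:2]
def dp(n,D,u,v):
    c,d=ray(n,u,v);return c+d*D[int(round(v)),int(round(u))]
def cloud(n,D):
    K=CI[n]["K"];E=CI[n]["extrinsics"];v,u=np.mgrid[:D.shape[0],:D.shape[1]]
    c=np.stack([(u-K[0,2])/K[0,0]*D,(v-K[1,2])/K[1,1]*D,D],-1)
    return (c-E[:3,3])@E[:3,:3]
def crop(p,x0,y0,x1,y1,f,name):
    cv2.imwrite(name,cv2.resize(p[y0:y1,x0:x1],None,fx=f,fy=f,interpolation=cv2.INTER_CUBIC))
E
python3 - <<'E'
from h import *
s=cv2.imread("pics/scene0.png");t=cv2.imread("pics/top0.png")
crop(s,160,130,320,330,3,"pics/s_c.png");crop(t,160,130,350,320,3,"pics/t_c.png")
E
python3 - <<'E'
from h import *
for n in("scene","top"):
    p=cv2.imread(f"pics/{n}0.png");D=np.load(f"pics/{n}0.npy");C=cloud(n,D)
    h=cv2.cvtColor(p,cv2.COLOR_BGR2HSV)
    m=cv2.inRange(h,(40,110,40),(80,255,255))
    k,l,st,ce=cv2.connectedComponentsWithStats(m)
    for i in range(1,k):
        if st[i,4]>30:
            q=C[l==i];print(n,st[i],ce[i].round(1),np.median(q,0).round(3),q[:,2].max().round(3))
C=cloud("scene",np.load("pics/scene0.npy"))
for r in range(262,320,4): print(r,[tuple((C[r,c]*1000).round().astype(int)) for c in range(176,202,4)])
E
```

```text
scene [191 167  27   3  66] [205.  167.8] [0.719 0.801 0.017] 0.021
scene [177 285  21  31 338] [188.3 300.6] [0.311 0.266 0.033] 0.043
top [ 56 126  26  23  95] [ 66.8 139.2] [0.707 0.815 0.019] 0.026
top [315 129  18  20 134] [323.8 137.4] [0.698 0.187 0.088] 1.241
top [274 297  18   8  57] [281.2 298.9] [0.321 0.29  0.042] 0.047
262 [(np.int64(386), np.int64(435), np.int64(1)), (np.int64(393), np.int64(430), np.int64(0)), (np.int64(400), np.int64(427), np.int64(-1)), (np.int64(404), np.int64(419), np.int64(1)), (np.int64(410), np.int64(413), np.int64(0)), (np.int64(416), np.int64(406), np.int64(1)), (np.int64(423), np.int64(403), np.int64(-1))]
266 [(np.int64(377), np.int64(421), np.int64(1)), (np.int64(385), np.int64(418), np.int64(0)), (np.int64(390), np.int64(411), np.int64(1)), (np.int64(396), np.int64(406), np.int64(0)), (np.int64(403), np.int64(402), np.int64(-1)), (np.int64(406), np.int64(391), np.int64(3)), (np.int64(415), np.int64(391), np.int64(-1))]
270 [(np.int64(371), np.int64(410), np.int64(0)), (np.int64(313), np.int64(291), np.int64(80)), (np.int64(316), np.int64(2
[... 3390 characters left out ...]
.int64(10)), (np.int64(332), np.int64(271), np.int64(-1))]
314 [(np.int64(294), np.int64(289), np.int64(-1)), (np.int64(299), np.int64(283), np.int64(1)), (np.int64(304), np.int64(278), np.int64(1)), (np.int64(305), np.int64(266), np.int64(7)), (np.int64(311), np.int64(264), np.int64(4)), (np.int64(318), np.int64(262), np.int64(2)), (np.int64(324), np.int64(260), np.int64(0))]
318 [(np.int64(287), np.int64(277), np.int64(2)), (np.int64(293), np.int64(274), np.int64(0)), (np.int64(298), np.int64(270), np.int64(0)), (np.int64(303), np.int64(264), np.int64(1)), (np.int64(308), np.int64(260), np.int64(0)), (np.int64(314), np.int64(256), np.int64(-1)), (np.int64(318), np.int64(250), np.int64(1))]
```

View pics/s_c.png

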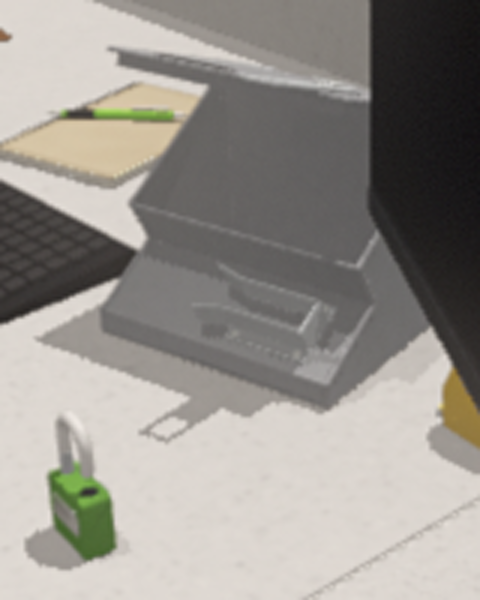

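View pics/t_c.png

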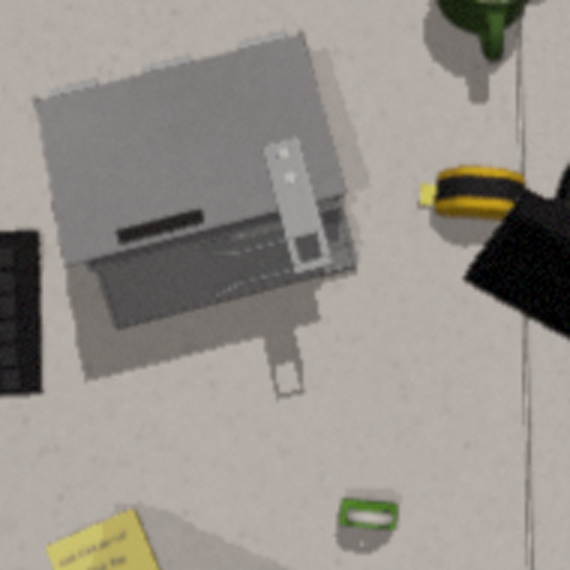

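Run:
```python
from h import *
C=cloud("scene",np.load("pics/scene0.npy"));T=cloud("top",np.load("pics/top0.npy"))
L,R=onz("top",199.3,239.3,.02),onz("top",278.3,220,.02);print("front L,R top",L,R,np.linalg.norm(L-R),np.arctan2(-(L-R)[0],(L-R)[1]))
L2,R2=onz("scene",194.3,234.5,.02),onz("scene",270,258.5,.02);print("scene",L2,R2,np.linalg.norm(L2-R2),np.arctan2(-(L2-R2)[0],(L2-R2)[1]))
# ledge plane from scene depth: bare ledge left region crop (130..180,260..310)
pts=np.concatenate([C[218:232,204:220].reshape(-1,3)])
c=pts.mean(0);u,s,v=np.linalg.svd(pts-c);n=v[2]*np.sign(v[2][2]);print("ledge n",n,c,s)
print("tilt",np.degrees(np.arccos(n[2])),"yaw",np.arctan2(-n[1],-n[0]))
# lid plane from top: crop region
pts=T[160:195,185:240].reshape(-1,3);c=pts.mean(0)
u,s,v=np.linalg.svd(pts-c,full_matrices=False);n=v[2]*np.sign(v[2][2]);print("lid n",n,c,s,"yaw",np.arctan2(n[1],n[0]),"tilt",np.degrees(np.arccos(n[2])))
# padlock
for z in(.0414,): print("pad top corners",[onz("top",160+x/3,130+y/3,z).round(4) for x,y in((342,498),(397,500),(397,528),(340,526))])
```

```text
front L,R top [0.4616546  0.48432641 0.02      ] [0.50684706 0.2947775  0.02      ] 0.19486186591023844 0.234051538827706
scene [0.46119876 0.47722199 0.02      ] [0.51441046 0.29022762 0.02      ] 0.19441805095290066 0.277235035904795
ledge n [0.29736412 0.33428994 0.89432926] [0.49624861 0.46028177 0.03843194] [1.10379573 0.14897592 0.13056454]
tilt 26.577595536628703 yaw -2.2978020188132002
lid n [0.96604493 0.01704703 0.25781114] [0.58101466 0.4347501  0.18889866] [2.94527778 1.44121533 0.90999983] yaw 0.01764437334986423 tilt 75.05977734729242
pad top corners [array([0.3272, 0.3063, 0.0414]), array([0.3253, 0.2637, 0.0414]), array([0.304 , 0.2639, 0.0414]), array([0.3059, 0.308 , 0.0414])]
```

Run:
```python
from h import *
s=cv2.imread("pics/scene0.png");t=cv2.imread("pics/top0.png")
def enh(p): return cv2.convertScaleAbs(p,alpha=1.7,beta=-60)
crop(enh(s),185,170,295,270,7,"pics/s_c2.png");crop(enh(t),165,130,285,245,6,"pics/t_c2.png")
T=cloud("top",np.load("pics/top0.npy"))
for r in range(150,200,10):print([tuple((T[r,c]*1000).round().astype(int).tolist()) for c in range(185,270,12)])
```

```text
[(686, 526, -3), (685, 495, 3), (685, 466, 1), (645, 419, 163), (644, 393, 168), (643, 367, 169), (641, 341, 177), (685, 316, 0)]
[(623, 496, 164), (623, 470, 166), (621, 443, 173), (621, 418, 173), (620, 392, 177), (619, 366, 177), (619, 341, 178), (660, 317, -2)]
[(599, 494, 176), (598, 468, 178), (598, 442, 178), (597, 417, 181), (597, 391, 182), (596, 366, 186), (595, 340, 188), (634, 317, -2)]
[(576, 492, 181), (576, 467, 182), (575, 441, 188), (574, 416, 189), (573, 390, 195), (573, 365, 196), (572, 340, 201), (571, 315, 201)]
[(553, 491, 190), (553, 465, 193), (552, 440, 194), (552, 415, 198), (552, 390, 197), (550, 365, 204), (549, 340, 209), (549, 315, 209)]
```

View pics/s_c2.png

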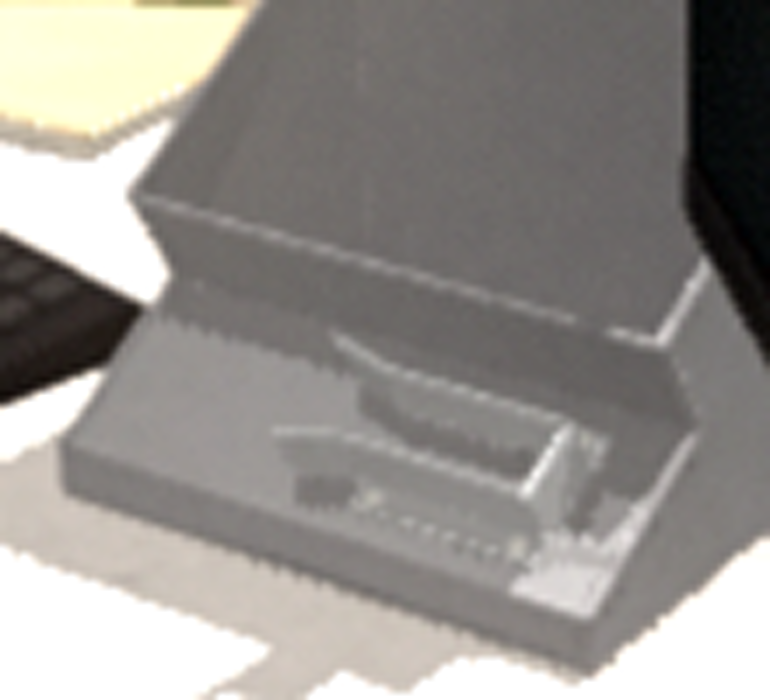

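View pics/t_c2.png

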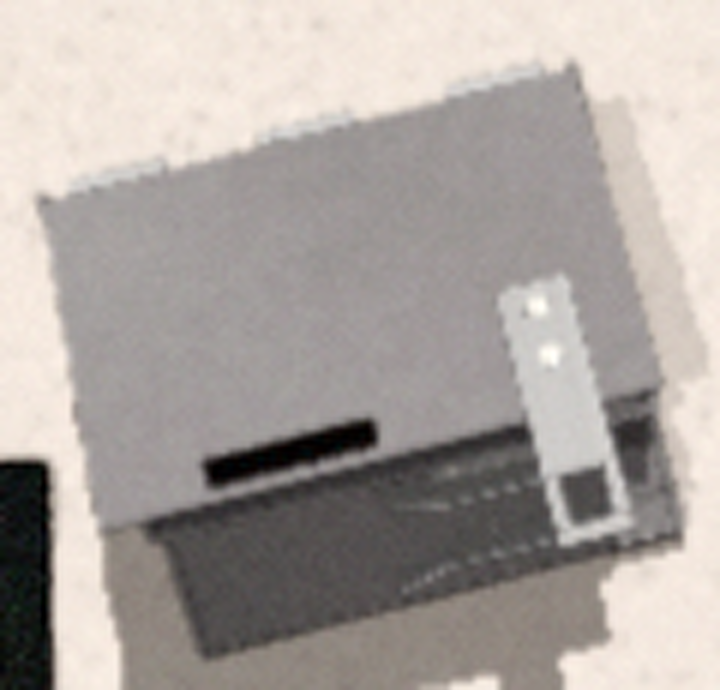

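```bash
cat > box.py <<'E'
from h import *
S=lambda x,y:(185+(x+.5)/7-.5,170+(y+.5)/7-.5)
P=lambda x,y:(165+(x+.5)/6-.5,130+(y+.5)/6-.5)
def fit(B,W):
    B=np.array(B)[:,:2];W=np.array(W)[:,:2];b=B.mean(0);w=W.mean(0)
    b1=B-b;w1=W-w
    a=np.arctan2((b1[:,0]*w1[:,1]-b1[:,1]*w1[:,0]).sum(),(b1*w1).sum())
    R=np.array([[np.cos(a),-np.sin(a)],[np.sin(a),np.cos(a)]]);t=w-R@b
    return a,t,W-(B@R.T+t)
E
python3 - <<'E'
from box import *
for nm,a,b in(("frontL",S(62,440),P(207,658)),("frontR",S(598,615),P(680,545))):
    print(nm,two(a,b))
n=np.array([-.5,0,.866]);u=np.array([.866,0,.5]);sl=np.array([-61.4,0,36.5])
tipb=sl+[0,14,0]+17.5*u+24*n;tipf=sl+[0,14,0]-17.5*u+24*n
stf=sl+[0,-73,0]-11.5*u+24*n;stb=sl+[0,-73,0]+11.5*u+24*n
pts=[("top",P(207,658),[-90,100,20]),("top",P(680,545),[-90,-100,20]),
("top",P(40,200),[69.6,100,161]),("top",P(577,65),[69.6,-100,161]),
("scene",S(62,440),[-90,100,20]),("scene",S(598,615),[-90,-100,20]),
("scene",S(333,335),tipb),("scene",S(275,433),tipf),("scene",S(525,492),stf),("scene",S(567,420),stb)]
B=[np.array(p[2])/1000 for p in pts];W=[onz(p[0],*p[1],p[2][2]/1000) for p in pts]
for sel in(range(4),range(4,10),range(10)):
    a,t,r=fit([B[i] for i in sel],[W[i] for i in sel]);print(a,t,(r*1000).round(1).tolist())
E
```

```text
frontL (array([0.46250023, 0.48403754, 0.02186758]), np.float64(0.0020048403662065307))
frontR (array([0.50965574, 0.29254415, 0.02269859]), np.float64(0.01033444151073599))
0.24047386038384733 [0.5727922 0.4123583] [[0.2, -3.2], [-3.4, 1.9], [0.9, 0.2], [2.2, 1.1]]
0.2620444377244042 [0.5765942  0.41225378] [[1.4, 1.0], [1.6, 0.9], [0.1, 1.0], [-2.0, -2.4], [-2.6, -1.7], [1.5, 1.3]]
0.2524778463266628 [0.5752859  0.41193364] [[-1.4, -1.4], [-7.3, 3.1], [-0.2, 0.1], [-1.3, 0.4], [2.0, 0.2], [4.0, 0.7], [1.5, 0.7], [-0.6, -2.9], [-0.4, -2.0], [3.6, 1.2]]
```

The ledge-front, hinge and pocket-wall points agree on a box near (0.575, 0.412) with yaw 0.25. I'll measure again once the lid is shut. Next comes the lid angle, taken from the black pad in the top view.

```bash
cat >> box.py <<'E'
BX=np.array([.5753,.4119]);BY=.252
def b2w(p):
    p=np.asarray(p,float)/1000;c,s=np.cos(BY),np.sin(BY)
    return np.array([BX[0]+c*p[0]-s*p[1],BX[1]+s*p[0]+c*p[1],p[2]])
def w2b(p):
    c,s=np.cos(BY),np.sin(BY);d=np.asarray(p)[:2]-BX
    return np.array([c*d[0]+s*d[1],-s*d[0]+c*d[1],p[2]])*1000
def lidpt(phi,r,h,y): # phi slope above horizontal toward the front
    return np.array([69.6-r*np.cos(phi)+h*np.sin(phi),y,159.5+r*np.sin(phi)+h*np.cos(phi)])
from scipy.spatial.transform import Rotation as Ro
def totool(p): # world target -> tool shift in cm
    o=robot.get_obs();R=Ro.from_euler("xyz",o["ee_rot"]).as_matrix()
    return (R.T@(np.asarray(p)-o["tool_pos"])*100).round(2), o["ee_rot"].round(4)
E
python3 - <<'E'
from box import *
from scipy.optimize import minimize_scalar
for nm,uv,r,h,y in(("pad",P(290,453),130,5,30),("frontL",P(105,525),140,4,100),("frontR",P(662,386),140,4,-100)):
    f=lambda a:np.linalg.norm(proj("top",b2w(lidpt(a,r,h,y)))-uv)
    m=minimize_scalar(f,bounds=(-.1,.8),method="bounded");print(nm,m.x,m.fun,b2w(lidpt(m.x,r,h,y)))
for a in(.3,.1,-.1,-.3,-.5236): print(a,b2w(lidpt(a,130,5,30)).round(4))
print(totool(b2w(lidpt(.3,130,5,30))+[0,0,.03]))
E
```

```text
pad 0.3588924104047665 0.6985942696818578 [0.51904933 0.42839538 0.2098423 ]
frontL 0.36629310102235607 1.3740315710579705 [0.49257085 0.49386089 0.21337661]
frontR 0.34323430991800935 1.5676502832019534 [0.54126941 0.29987658 0.21038152]
0.3 [0.5164 0.4277 0.2027]
0.1 [0.5104 0.4262 0.1775]
-0.1 [0.5095 0.4259 0.1515]
-0.3 [0.5135 0.427  0.1259]
-0.5236 [0.5238 0.4296 0.0988]
(array([ 0.64, 37.49, -2.84]), array([-3.1414e+00,  2.0000e-03,  1.2850e+00]))
```

```bash
python3 -m inch '0.4 10 -5 -0.2 1; 0.4 20 -5 -0.4 1; 0.4 30 -5 -0.54 1; 0.4 37.5 -5 -0.54 1; 0.4 37.5 -5 -0.54 1; 0.4 37.5 -5 -0.54 1; 0.4 37.5 -5 -0.54 1; 0.4 37.5 -5 -0.54 1; 0.4 37.5 -5 -0.54 1; 0.4 37.5 -5 -0.54 1; 0.4 37.5 -5 -0.54 1; 0.4 37.5 -5 -0.54 1'
python3 - <<'E'
from box import *
o=robot.get_obs();print(o["time"],o["tool_pos"],o["ee_rot"],o["width"],o["wrist_force"])
for a in(.36,.1,-.1,-.3,-.45,-.5236): print(a,totool(b2w(lidpt(a,130,5,30)))[0])
E
```

```text
time: 1.1
tool_pos: [0.5162, 0.4249, 0.2529]
ee_rot: [-3.138, 0.002, 1.823]
wrist_force: [0.2, 0.3, 0.7]
width: 0.0173
1.1 [0.51622062 0.42489341 0.25294129] [-3.13785021e+00  1.85199779e-03  1.82338496e+00] 0.01730273230865594 [0.20668109 0.2854173  0.692121  ]
0.36 [0.28 0.38 4.29]
0.1 [ 0.28 -0.5   7.55]
-0.1 [ 0.29 -0.59 10.15]
-0.3 [ 0.29 -0.16 12.71]
-0.45 [ 0.3   0.49 14.55]
-0.5236 [ 0.3   0.91 15.41]
```

```bash
python3 -m inch '0.3 0.3 2 0 1; 0.3 0.2 4 0 1; 0.3 0 5 0 1; 0.3 -0.3 6 0 1; 0.3 -0.5 7 0 1; 0.3 -0.6 8 0 1; 0.3 -0.7 9 0 1; 0.3 -0.7 10 0 1; 0.3 -0.6 11 0 1; 0.3 -0.5 12 0 1; 0.3 -0.3 13 0 1; 0.3 -0.1 13.8 0 1; 0.3 0.1 14.4 0 1'
python3 - <<'E'
from box import *
for n in("scene","top"):
    p,d=robot.snapshot(n); cv2.imwrite(f"pics/{n}1.png",p)
    if n=="scene": crop(p,160,110,320,280,4,"pics/s1.png")
    else: crop(p,150,110,320,260,4,"pics/t1.png")
E
```

```text
time: 2.18
tool_pos: [0.5163, 0.4273, 0.1076]
ee_rot: [-3.137, 0.003, 1.823]
wrist_force: [0.2, 0.2, 1.7]
width: 0.0001
```

View pics/s1.png

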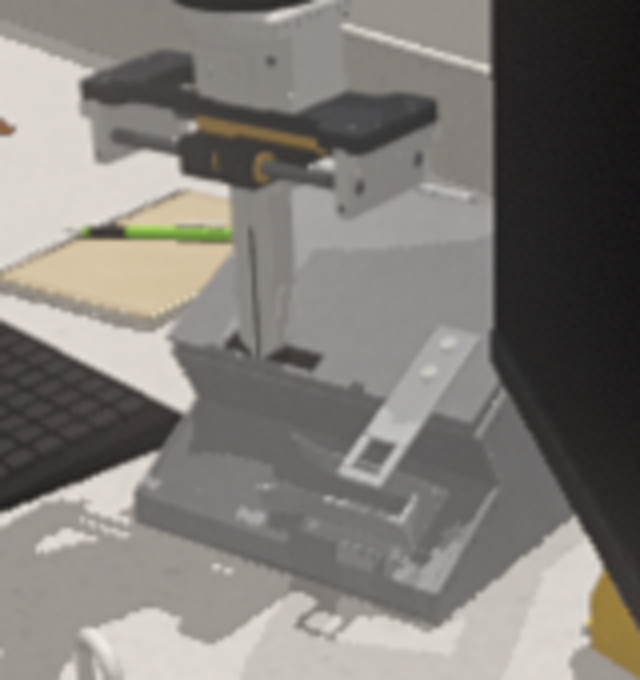

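The lid is nearly down, with the fingers on the black pad at about crop (270,350). I'll press it the rest of the way.

```bash
python3 -m inch '0 0.15 0.4 0 1; 0 0.25 0.7 0 1; 0 0.25 0.9 0 1; 0 0.25 1.1 0 1'; python3 -c "
from bench import robot;o=robot.get_obs();print(o['wrist_force'],o['tool_pos'])"
```

```text
time: 2.62
tool_pos: [0.5185, 0.4276, 0.0995]
ee_rot: [-3.137, 0.003, 1.823]
wrist_force: [-4.6, -3.6, 16.9]
width: 0.0003
[-4.59121762 -3.56309548 16.91115275] [0.51850246 0.42756341 0.09954715]
```

```bash
python3 -m inch '0 0 0.3 0 1; 0 0 0.3 0 1'; python3 -m inch '0 0 -2 0 1; 0 -4 -5 0 0; 0 -8 -5 0 0; 0 -12 -5 0 0; 0 -16 -5 0 0; 0 -16 -5 0 0'
python3 - <<'E'
from box import *
for n in("scene","top"):
    p,d=robot.snapshot(n); cv2.imwrite(f"pics/{n}2.png",p);np.save(f"pics/{n}2.npy",d)
    p=cv2.convertScaleAbs(p,alpha=1.6,beta=-50)
    if n=="scene": crop(p,165,150,305,265,5,"pics/s2.png")
    else: crop(p,165,130,300,245,5,"pics/t2.png")
E
```

```text
time: 2.78
tool_pos: [0.5185, 0.4275, 0.0998]
ee_rot: [-3.139, 0.002, 1.823]
wrist_force: [-3.7, -2.4, 9.9]
width: 0.0004
time: 3.28
tool_pos: [0.3565, 0.3853, 0.1488]
ee_rot: [-3.132, 0.004, 1.826]
wrist_force: [0.5, -0.6, -0.9]
width: 0.0305
```

View pics/s2.png

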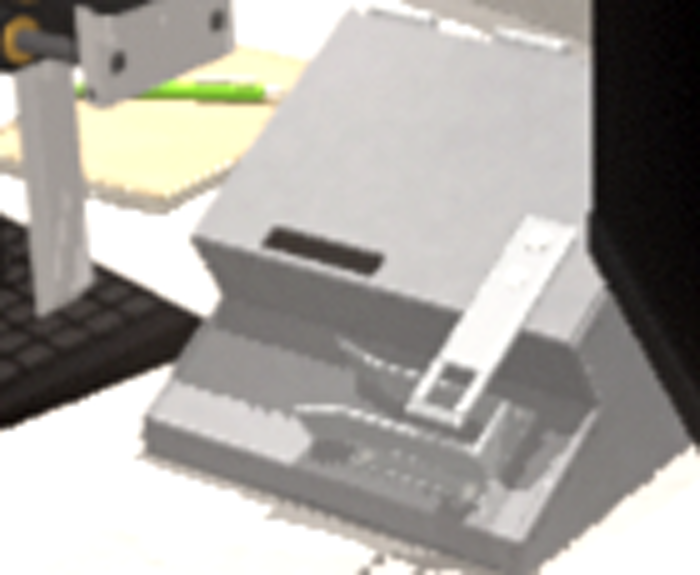

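View pics/t2.png

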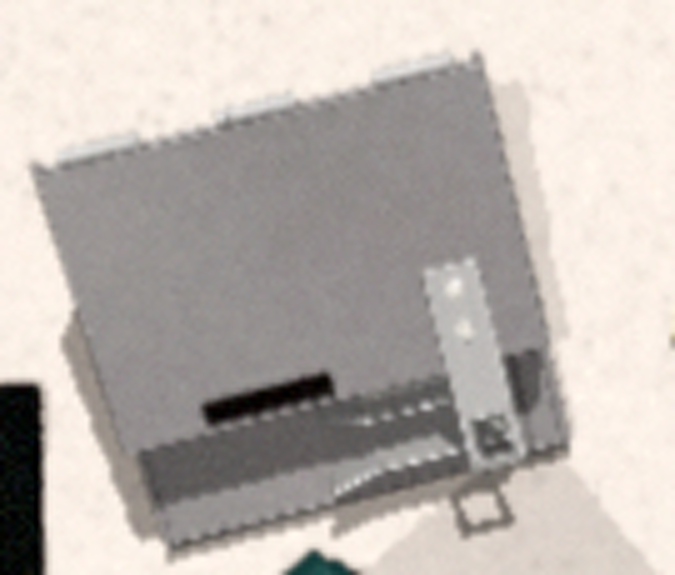

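Run:
```python
from box import *
S=lambda x,y:(165+(x+.5)/5-.5,150+(y+.5)/5-.5)
P=lambda x,y:(165+(x+.5)/5-.5,130+(y+.5)/5-.5)
n=np.array([-.5,0,.866]);u=np.array([.866,0,.5]);sl=np.array([-61.4,0,36.5])
tipb=sl+[0,14,0]+17.5*u+24*n;tipf=sl+[0,14,0]-17.5*u+24*n
eye=sl+[0,-64,0]+48*n
f=-.5236
L=[("pad",S(323,251),P(268,398),lidpt(f,130,5,30)),("eye",S(450,387),P(492,436),eye),
("tipb",S(338,338),P(355,418),tipb),("tipf",S(297,408),P(335,493),tipf),
("ledL",S(147,418),P(170,552),[-90,100,20]),("ledR",S(522,545),P(567,455),[-90,-100,20]),
("lidFL",S(197,240),P(136,452),lidpt(f,140,4,100)),("lidFR",S(583,342),P(545,350),lidpt(f,140,4,-100)),
("lidBL",None,P(37,167),lidpt(f,0,4,100)),("lidBR",None,P(480,57),lidpt(f,0,4,-100))]
B=[];W=[];nm=[];Bt=[];Wt=[]
for k,a,b,m in L:
    m=np.array(m)
    if a:
        q,e=two(a,b);print(k,"tri",(q*1000).round(1),"model z",m[2].round(1),"gap",round(e*1000,1));Bt.append(m/1000);Wt.append(q)
    for c,uv in(("scene",a),("top",b)):
        if uv: B.append(m/1000);W.append(onz(c,*uv,m[2]/1000));nm.append((c[0],k))
top=[i for i in range(len(nm)) if nm[i][0]=="t"];sc=[i for i in range(len(nm)) if nm[i][0]=="s"]
for nme,sel in(("top",top),("scene",sc),("all",range(len(nm)))):
    a,t,r=fit([B[i] for i in sel],[W[i] for i in sel]);print(nme,a,t);print([(nm[i],r[j].__mul__(1000).round(1).tolist()) for j,i in enumerate(sel)])
a,t,r=fit(Bt,Wt);print("tri",a,t,(r*1000).round(1).tolist())
```

```text
pad tri [524.8 430.7  97.9] model z 98.8 gap 1.5
eye tri [509.2 329.9  77. ] model z 78.1 gap 1.6
tipb tri [513.  396.8  74. ] model z 66.0 gap 11.2
tipf tri [486.6 404.1  47.1] model z 48.5 gap 2.9
ledL tri [462.2 484.6  19.7] model z 20 gap 5.2
ledR tri [508.7 293.   20.4] model z 20 gap 8.3
lidFL tri [501.6 491.   90.5] model z 93.0 gap 1.9
lidFR tri [550.  302.7  92.2] model z 93.0 gap 9.9
top 0.2434864691657167 [0.57453368 0.41057507]
[(('t', 'pad'), [0.9, 2.3]), (('t', 'eye'), [1.3, 2.5]), (('t', 'tipb'), [3.9, -15.9]), (('t', 'tipf'), [0.0, 2.0]), (('t', 'ledL'), [-3.1, 0.1]), (('t', 'ledR'), [-5.9, 3.7]), (('t', 'lidFL'), [2.2, -3.5]), (('t', 'lidFR'), [-0.6, 5.2]), (('t', 'lidBL'), [0.9, 0.3]), (('t', 'lidBR'), [0.3, 3.4])]
scene 0.26006601415088965 [0.5763483  0.41004126]
[(('s', 'pad'), [-0.4, 1.3]), (('s', 'eye'), [-1.7, 1.8]), (('s', 'tipb'), [1.1, 3.8]), (('s', 'tipf'), [-1.0, 0.2]), (('s', 'ledL'), [0.4, -0.9]), (('s', 'ledR'), [-2.4, 1.0]), (('s', 'lidFL'), [0.6, -6.9]), (('s', 'lidFR'), [3.2, -0.4])]
all 0.2505750714375028 [0.57537479 0.41021392]
[(('s', 'pad'), [0.4, 0.7]), (('t', 'pad'), [0.2, 3.0]), (('s', 'eye'), [0.1, 1.0]), (('t', 'eye'), [-0.1, 3.4]), (('s', 'tipb'), [2.1, 3.1]), (('t', 'tipb'), [3.1, -15.1]), (('s', 'tipf'), [0.1, -0.8]), (('t', 'tipf'), [-0.9, 3.0]), (('s', 'ledL'), [0.7, -2.1]), (('t', 'ledL'), [-3.4, 1.2]), (('s', 'ledR'), [-0.3, 0.3]), (('t', 'ledR'), [-7.6, 4.5]), (('s', 'lidFL'), [0.8, -7.8]), (('t', 'lidFL'), [1.9, -2.6]), (('s', 'lidFR'), [5.3, -0.9]), (('t', 'lidFR'), [-2.2, 5.8]), (('t', 'lidBL'), [0.8, 0.4]), (('t', 'lidBR'), [-1.1, 3.1])]
tri 0.24271688781045897 [0.57537367 0.40930254] [[0.8, 3.2], [1.3, 3.3], [-2.5, -12.1], [0.5, 2.5], [-1.8, -0.1], [-3.4, 2.4], [2.3, -2.5], [2.7, 3.3]]
```

```bash
sed -i 's/^BX=.*/BX=np.array([.5762,.4127]);BY=.248/' box.py
python3 - <<'E'
from box import *
s=cv2.imread("pics/scene0.png");t=cv2.imread("pics/top0.png")
h=cv2.cvtColor(t,cv2.COLOR_BGR2HSV);m=cv2.inRange(h,(35,70,30),(85,255,255));m[:285]=0;m[315:]=0;m[:,:265]=0;m[:,300:]=0
pts=cv2.findNonZero(m);r=cv2.minAreaRect(pts);bx=cv2.boxPoints(r);print(r,bx)
q=np.array([onz("top",*p,.0414) for p in bx]);print(q.round(4),q.mean(0))
crop(t,265,285,305,315,16,"pics/tp.png");crop(s,165,260,215,325,9,"pics/sp.png")
E
```

```text
((282.50494384765625, 300.9504699707031), (18.90570831298828, 8.95533561706543), 5.710592269897461) [[272.65344 304.46533]
 [273.54456 295.55444]
 [292.35645 297.4356 ]
 [291.46533 306.3465 ]]
[[0.3079 0.3095 0.0414]
 [0.3282 0.3073 0.0414]
 [0.3236 0.2637 0.0414]
 [0.3032 0.266  0.0414]] [0.31571941 0.28662706 0.0414    ]
```

View pics/tp.png

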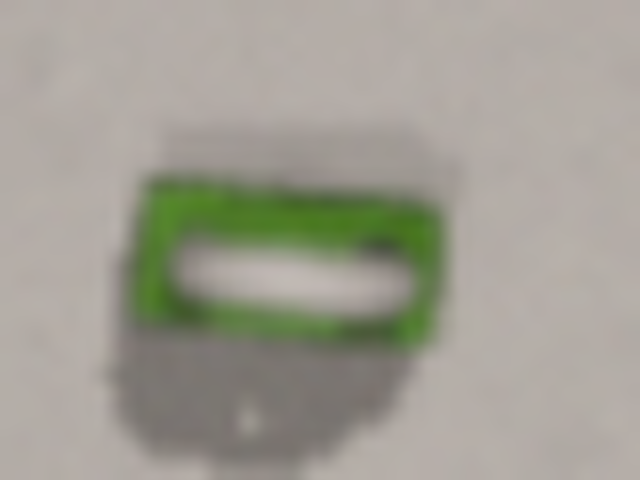

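View pics/sp.png

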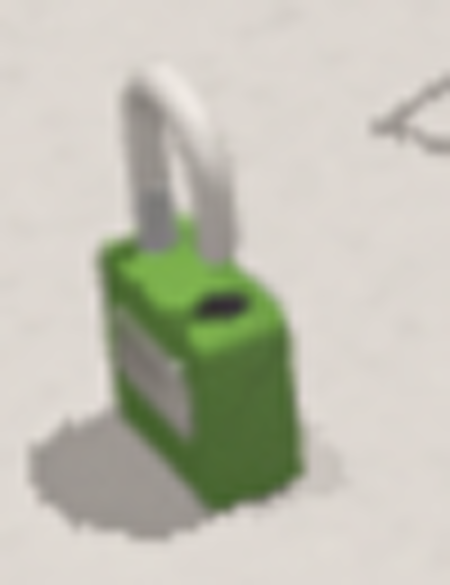

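Run:
```python
from box import *
T=np.load("pics/top0.npy")
for u,v in((324,218),(330,210),(345,225),(360,250),(390,225),(420,240),(365,190)): print(u,v,dp("top",T,u,v).round(3))
print(two((165+155/9,260+68/9),(265+290/16,285+270/16)))
o=robot.get_obs();print(o["tool_pos"],o["ee_rot"][2],o["joint_positions"].round(2));print(totool([.3155,.2863,.12])[0],totool([.3155,.2863,.027])[0], "spin",o["ee_rot"][2]-1.481)
```

```text
324 218 [0.478 0.215 0.324]
330 210 [0.479 0.216 0.435]
345 225 [0.46  0.184 0.374]
360 250 [ 0.434  0.096 -0.002]
390 225 [0.447 0.138 0.511]
420 240 [0.425 0.096 0.512]
365 190 [0.568 0.096 0.088]
(array([0.31550422, 0.28631687, 0.08653978]), np.float64(0.001293098589198566))
[0.36225911 0.38742383 0.1503905 ] 1.8244688402478686 [ 0.71  0.06  1.51 -0.    1.58 -1.11]
[-8.61 -7.06  3.08] [-8.59 -7.03 12.38] spin 0.3434688402478685
```

```bash
python3 -m inch '-4 -3 2 0.12 0; -8.6 -7 3 0.24 0; -8.6 -7.05 3 0.34 0; -8.6 -7.05 3 0.34 0; -8.6 -7.05 3 0.34 0; -8.6 -7.05 3 0.34 0'
python3 - <<'E'
from box import *
o=robot.get_obs();print(o["ee_rot"][2]-1.481,o["width"],totool([.3155,.2863,.027]))
E
```

```text
time: 3.88
tool_pos: [0.3176, 0.2873, 0.1218]
ee_rot: [3.141, 0.001, 1.484]
wrist_force: [0.2, 0.2, 0.2]
width: 0.0783
0.0031070584569869997 0.0783378423610852 (array([-0.11, -0.2 ,  9.48]), array([3.1409e+00, 1.1000e-03, 1.4841e+00]))
```

```bash
python3 -m inch '-0.1 -0.2 2 0 0; -0.1 -0.2 4 0 0; -0.1 -0.2 7 0 0; -0.1 -0.2 9.5 0 0; -0.1 -0.2 9.5 0 0; -0.1 -0.2 9.5 0 0'
python3 - <<'E'
from box import *
p,d=robot.snapshot("scene");crop(p,130,200,260,340,5,"pics/s3.png")
o=robot.get_obs();print(o["width"])
E
```

```text
time: 4.38
tool_pos: [0.3161, 0.287, 0.0266]
ee_rot: [-3.141, 0.002, 1.485]
wrist_force: [-0.1, 0.1, 0.8]
width: 0.0938
0.09383397486657527
```

View pics/s3.png

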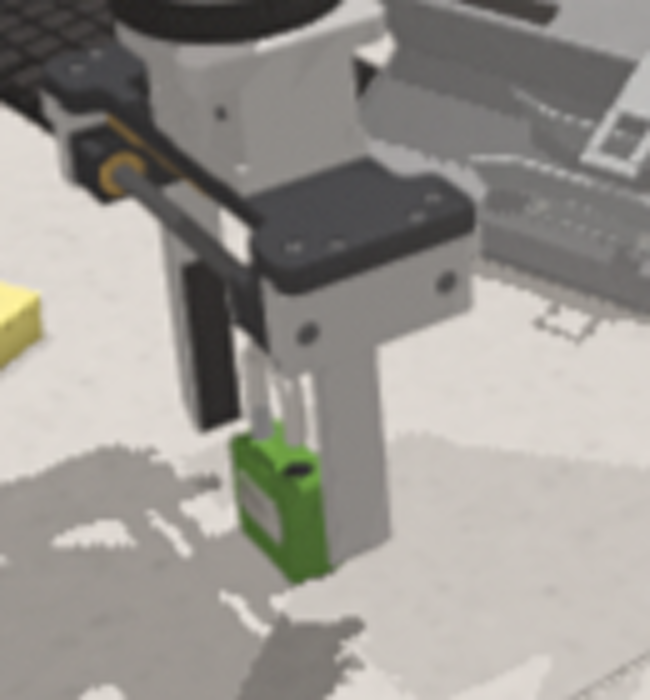

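Fingers are well placed on either side of the body, with the pads reaching about crop (215,425) and (330,480). Closing and lifting.

```bash
python3 -m inch '0 0 0 0 1; 0 0 0 0 1; 0 0 0 0 1; 0 0 0 0 1; 0 0 0 0 1; 0 0 0 0 1; 0 0 0 0 1'; python3 -m inch '0 0 -2 0 1; 0 0 -5 0 1; 0 0 -9 0 1; 0 0 -10 0 1'
python3 - <<'E'
from box import *
p,d=robot.snapshot("scene");crop(p,130,150,290,320,4,"pics/s4.png")
o=robot.get_obs();print(o["width"],o["ee_rot"][2])
n=np.array([-.5,0,.866]);E=np.array([-52.7,48,41.5])
# TCP path: pivot = TCP + 7mm up
for a in(0,7.5,15,22.5,30,):
    r=np.radians(106.4+a);pv=E+35.4*np.array([np.cos(r),0,np.sin(r)]);w=b2w(pv-[0,0,7]);print(a,w.round(4),totool(w)[0])
E
```

```text
time: 5.02
tool_pos: [0.317, 0.2876, 0.0282]
ee_rot: [3.14, 0.0, 1.485]
wrist_force: [0.1, 0.4, 0.3]
width: 0.0506
time: 5.35
tool_pos: [0.3193, 0.2894, 0.1342]
ee_rot: [3.132, -0.006, 1.485]
wrist_force: [0.7, 0.8, 1.0]
width: 0.0241
0.019953179415111422 1.4848683985954971
0 [0.5036 0.4438 0.0685] [16.89 16.93  6.88]
7.5 [0.4994 0.4428 0.0669] [16.75 16.52  7.04]
15 [0.4955 0.4418 0.0647] [16.61 16.13  7.25]
22.5 [0.4918 0.4408 0.062 ] [16.49 15.77  7.51]
30 [0.4885 0.44   0.0589] [16.37 15.44  7.82]
```

View pics/s4.png

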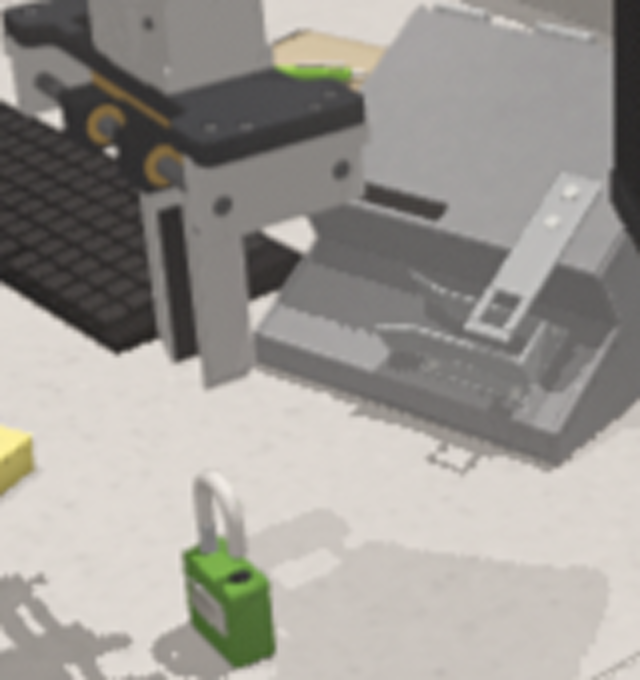

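The fingers had not finished closing (width was still 50 mm), so the padlock stayed standing and untouched. I'll open, go back down and wait longer for the grip.

```bash
python3 -m inch '0 0 0 0 0; 0 0 0 0 0; 0 0 0 0 0; 0 0 0 0 0; 0 0 0 0 0; 0 0 0 0 0'
python3 - <<'E'
from box import *
print(robot.get_obs()["width"],totool([.3155,.2863,.027]))
E
```

```text
time: 5.9
tool_pos: [0.3191, 0.2893, 0.1331]
ee_rot: [3.133, -0.006, 1.485]
wrist_force: [-0.0, -0.4, -0.4]
width: 0.0568
0.05679212100013562 (array([-0.38, -0.43, 10.6 ]), array([ 3.1329, -0.0056,  1.4848]))
```

```bash
python3 -m inch '-0.4 -0.4 2 0 0; -0.4 -0.4 3 0 0; -0.4 -0.4 3 0 0; -0.4 -0.4 3.5 0 0; -0.4 -0.4 7 0 0; -0.4 -0.4 10.6 0 0; -0.4 -0.4 10.6 0 0; -0.4 -0.4 10.6 0 1; -0.4 -0.4 10.6 0 1; -0.4 -0.4 10.6 0 1; -0.4 -0.4 10.6 0 1; -0.4 -0.4 10.6 0 1; -0.4 -0.4 10.6 0 1; -0.4 -0.4 10.6 0 1; -0.4 -0.4 10.6 0 1; -0.4 -0.4 10.6 0 1; -0.4 -0.4 10.6 0 1'
```

```text
time: 7.32
tool_pos: [0.3159, 0.2862, 0.0274]
ee_rot: [3.132, -0.006, 1.485]
wrist_force: [-0.1, -0.9, 3.1]
width: 0.0446
```

```bash
python3 -m inch '0 0 -2 0 1; 0 0 -5 0 1; 0 0 -9 0 1; 0 0 -9 0 1'
python3 - <<'E'
from box import *
o=robot.get_obs();print(o["width"],o["ee_rot"][2]-1.819)
E=np.array([-59.6,48,37.5])
r=np.radians(106.4);pv=E+35.4*np.array([np.cos(r),0,np.sin(r)]);w=b2w(pv-[0,0,7]);print(w,totool(w)[0],totool(w+[0,0,.03])[0])
E
```

```text
time: 7.65
tool_pos: [0.3186, 0.2882, 0.1244]
ee_rot: [3.123, -0.014, 1.485]
wrist_force: [0.7, 1.5, -1.5]
width: 0.0448
0.04479600265892512 -0.3340013489185416
[0.496952   0.4421483  0.06445971] [16.78 16.33  6.55] [16.82 16.39  3.55]
```

```bash
python3 -m inch '4 4 0 -0.1 1; 8 8 0 -0.2 1; 11 11 0.5 -0.3 1; 14 14 1.5 -0.33 1; 16.5 16.3 3 -0.33 1; 16.8 16.4 3.5 -0.33 1; 16.8 16.4 3.5 -0.33 1; 16.8 16.4 3.5 -0.33 1; 16.8 16.4 3.5 -0.33 1'
python3 - <<'E'
from box import *
o=robot.get_obs();print(o["width"],o["ee_rot"]-[0,0,1.819],w2b(o["tool_pos"]))
for n in("scene","top"):
    p,d=robot.snapshot(n);cv2.imwrite(f"pics/{n}5.png",p);crop(p,160,100 if n=="scene" else 130,310,270,4,f"pics/{n[0]}5.png")
E=np.array([-59.6,48,37.5])
for a in(0,7.5,15,22.5,30,):
    r=np.radians(106.4+a);pv=E+35.4*np.array([np.cos(r),0,np.sin(r)]);w=b2w(pv-[0,0,7]);print(a,w.round(4),totool(w)[0])
E
```

```text
time: 8.4
tool_pos: [0.496, 0.4412, 0.093]
ee_rot: [3.122, -0.006, 1.815]
wrist_force: [0.5, -0.0, -1.9]
width: 0.045
0.04500432024148568 [ 3.12248417 -0.00566662 -0.00397098] [-70.71232046  47.31662811  92.98969319]
0 [0.497  0.4421 0.0645] [ 0.02 -0.02  3.17]
7.5 [0.4927 0.4411 0.0629] [ 0.02 -0.46  3.32]
15 [0.4888 0.4401 0.0607] [ 0.02 -0.87  3.52]
22.5 [0.4851 0.4391 0.058 ] [ 0.02 -1.26  3.78]
30 [0.4818 0.4383 0.0549] [ 0.01 -1.6   4.08]
```

View pics/s5.png

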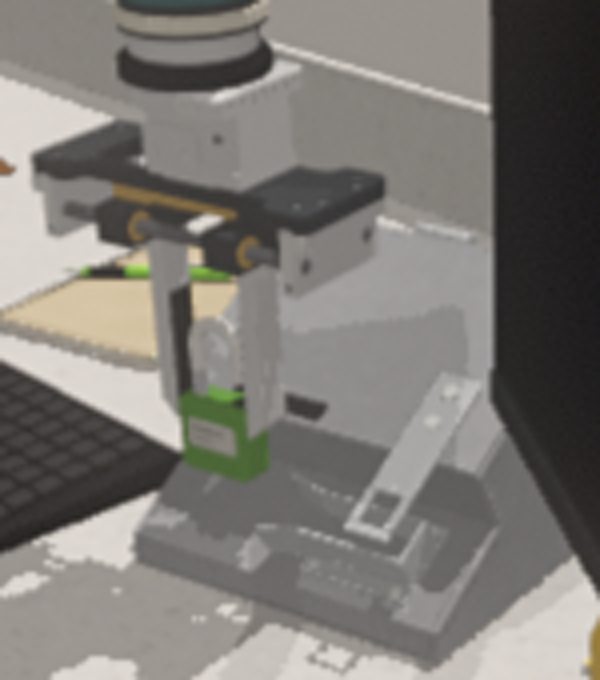

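View pics/t5.png

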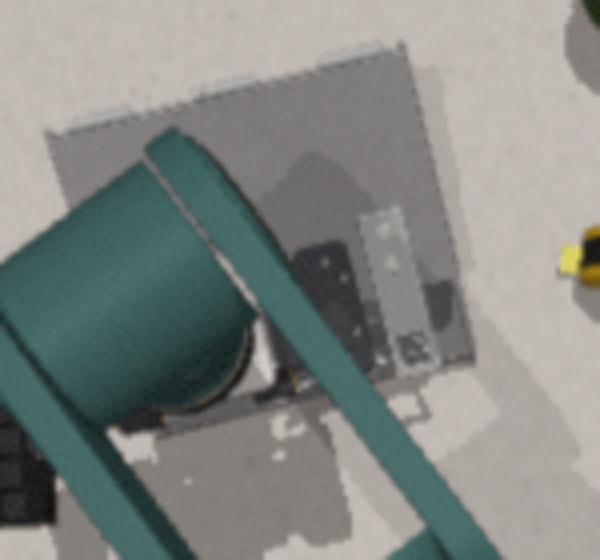

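Run:
```python
from box import *
p=cv2.imread("pics/scene5.png");crop(p,190,165,250,230,10,"pics/s5z.png")
```

```text
(no output)
```

View pics/s5z.png

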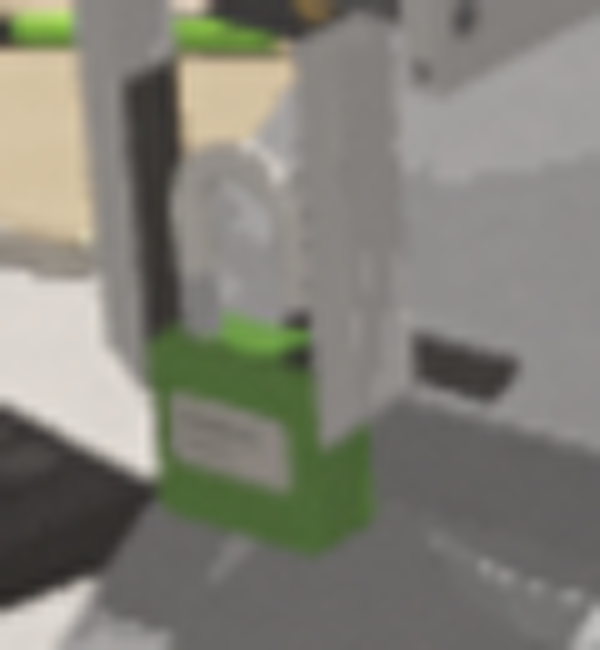

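It's upright in the grip with the right leg side by the right finger. Now I'll set the back edge on the ledge and roll the padlock forward about it.

```bash
python3 -m inch '0 0 2 0 1; 0 0 2.9 0 1; 0 0 3.3 0 1; 0 -0.2 3.4 0 1; 0 -0.4 3.45 0 1'
python3 - <<'E'
from box import *
o=robot.get_obs();print(w2b(o["tool_pos"]),o["wrist_force"],o["wrist_torque"])
p,d=robot.snapshot("scene");crop(p,180,150,250,240,7,"pics/s6.png")
E
```

```text
time: 8.92
tool_pos: [0.4934, 0.4409, 0.0628]
ee_rot: [3.116, -0.008, 1.815]
wrist_force: [0.4, 1.4, -1.3]
width: 0.0448
[-73.37332147  47.7155157   62.83024185] [ 0.42180518  1.36797036 -1.28457265] [0.0106221  0.00665473 0.07248916]
```

View pics/s6.png

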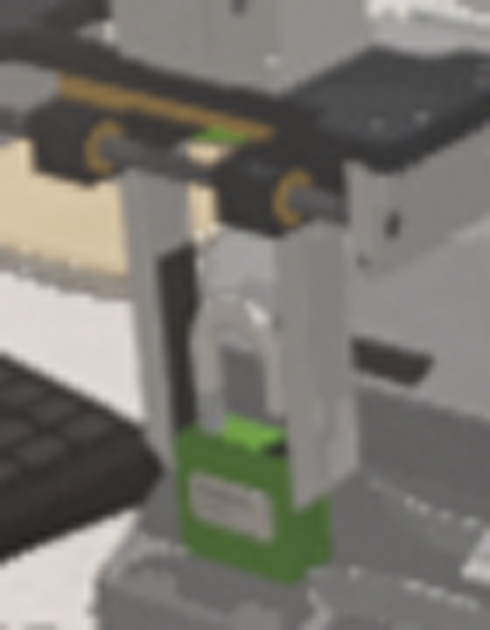

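```bash
python3 -m inch '0 0 0.3 0 1; 0 -0.25 0.4 0 1; 0 -0.5 0.55 0 1; 0 -0.7 0.7 0 1'
python3 - <<'E'
from box import *
o=robot.get_obs();print(w2b(o["tool_pos"]),o["wrist_force"],o["wrist_torque"])
p,d=robot.snapshot("scene");crop(p,180,150,250,240,7,"pics/s7.png")
E
```

```text
time: 9.3
tool_pos: [0.4882, 0.4406, 0.0595]
ee_rot: [3.11, -0.011, 1.815]
wrist_force: [-0.0, -1.5, 10.0]
width: 0.0445
[-78.47400222  48.60210452  59.46972545] [-0.01217349 -1.50317906  9.99974393] [-0.16737023 -0.07525423 -0.05461925]
```

View pics/s7.png

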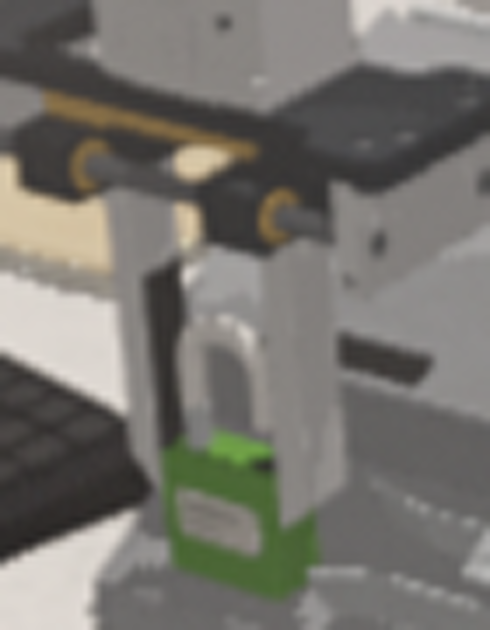

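```bash
python3 -m inch '0 -0.15 0.2 0 1; 0 -0.35 0.35 0 1; 0 -0.55 0.5 0 1; 0 -0.75 0.65 0 1'
python3 - <<'E'
from box import *
o=robot.get_obs();print(w2b(o["tool_pos"]),o["wrist_force"],o["wrist_torque"])
p,d=robot.snapshot("scene");crop(p,180,150,250,240,7,"pics/s8.png")
E
```

```text
time: 9.68
tool_pos: [0.4822, 0.4401, 0.0561]
ee_rot: [3.105, -0.013, 1.815]
wrist_force: [0.8, -1.0, 11.3]
width: 0.0446
[-84.37075064  49.59488842  56.07482244] [ 0.77121879 -1.04772387 11.26431759] [-0.18072905 -0.04980634 -0.02318207]
```

View pics/s8.png

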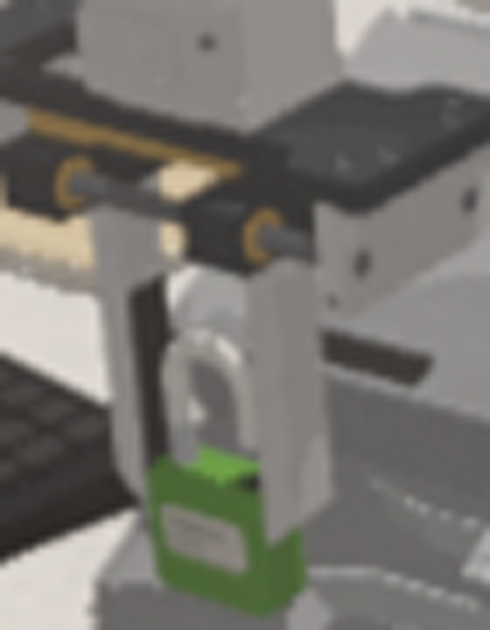

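The padlock slid downhill still upright: its front face is still about 17 px tall in the crop. At about 11 N the pads don't let it turn, so I'll lift, move back up the ledge and press down harder.

```bash
python3 -m inch '0 0 -0.6 0 1; 0 0.8 -1.3 0 1; 0 1.5 -1.2 0 1; 0 1.5 -0.9 0 1; 0 1.5 -0.2 0 1; 0 1.5 0.3 0 1; 0 1.4 0.8 0 1; 0 1.3 1.2 0 1'
python3 - <<'E'
from box import *
o=robot.get_obs();print(w2b(o["tool_pos"]),o["wrist_force"],o["wrist_torque"])
E
```

```text
time: 10.4
tool_pos: [0.5001, 0.4449, 0.0585]
ee_rot: [3.088, -0.015, 1.815]
wrist_force: [-5.1, -10.3, 38.0]
width: 0.0448
[-65.85309802  49.8752314   58.48079812] [ -5.07570444 -10.33111278  37.95839872] [-1.9312906   0.59219201 -0.05234571]
```

Run:
```python
from box import *
p,d=robot.snapshot("scene");crop(p,170,140,260,240,6,"pics/s9.png")
```

```text
(no output)
```

View pics/s9.png

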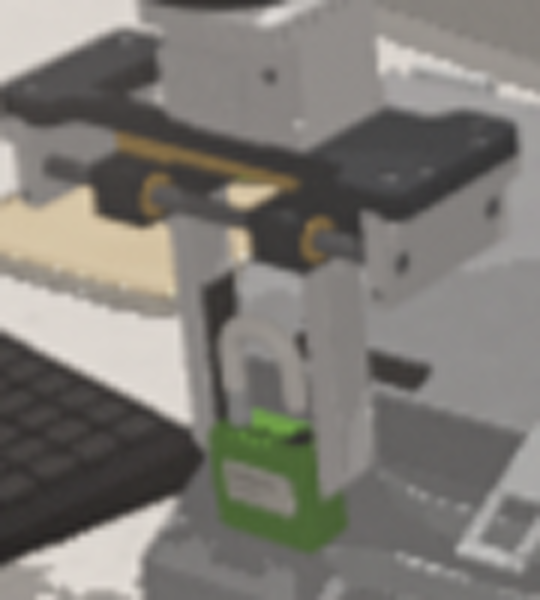

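```bash
python3 -m inch '0 -0.1 0.6 0 1; 0 -0.4 0.9 0 1; 0 -0.8 1.2 0 1; 0 -1.2 1.5 0 1'
python3 - <<'E'
from box import *
o=robot.get_obs();print(w2b(o["tool_pos"]),o["wrist_force"],o["wrist_torque"])
p,d=robot.snapshot("scene");crop(p,170,140,260,240,6,"pics/s10.png")
E
```

```text
time: 10.78
tool_pos: [0.494, 0.4433, 0.0506]
ee_rot: [3.074, -0.017, 1.815]
wrist_force: [-1.3, -4.2, 17.3]
width: 0.0446
[-72.13645593  49.85664295  50.63165011] [-1.25930687 -4.19949977 17.319499  ] [-1.00385722 -0.2935672  -0.08696317]
```

View pics/s10.png

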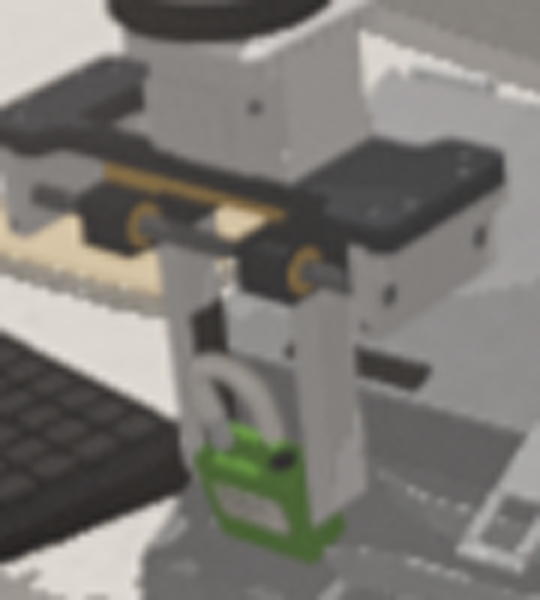

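It rolled: the top face is now plainly visible (crop (240,450)) and the bow leans forward. I'll measure the corners in a zoomed view against the ledge plane.

Run:
```python
from box import *
p,d=robot.snapshot("scene");cv2.imwrite("pics/scene11.png",p);np.save("pics/scene11.npy",d);crop(p,195,190,235,240,14,"pics/s11.png")
```

```text
(no output)
```

View pics/s11.png

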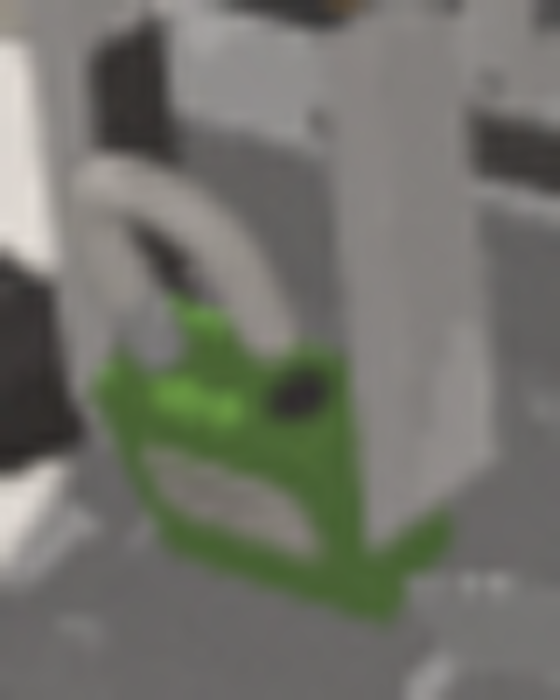

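```bash
cat >> box.py <<'E'
NB=np.array([-.5,0,.866]);UB=np.array([.866,0,.5]);SL=np.array([-61.4,0,36.5])
def un(b): d=np.asarray(b)-SL; return np.array([d@UB,d[1],d@NB])
def rayb(n,u,v):
    c,d=ray(n,u,v);a=w2b(c);b=w2b(c+d);return a,b-a
def onn(n,u,v,h):
    a,d=rayb(n,u,v);t=(h-(a-SL)@NB)/(d@NB);return un(a+t*d)
def ony(n,u,v,y):
    a,d=rayb(n,u,v);t=(y-a[1])/d[1];return un(a+t*d)
E
python3 - <<'E'
from box import *
S=lambda x,y:(195+(x+.5)/14-.5,190+(y+.5)/14-.5)
for k,x,y in(("FBL",170,550),("FBR",385,618),("BBR",450,525)): print(k,onn("scene",*S(x,y),0).round(1))
for k,x,y,yb in(("FTL",100,385,72.4),("bow top outer",130,160,49.9),("bow top far",110,158,49.9),("FBL",170,550,72.4),("FBR",385,618,27.4)): print(k,ony("scene",*S(x,y),yb).round(1))
print("TCP",un(w2b(robot.get_obs()["tool_pos"])),robot.get_obs()["wrist_force"])
E
```

```text
FBL [-14.6  73.3  -0. ]
FBR [-14.2  30.7  -0. ]
BBR [ 4.1 30.1 -0. ]
FTL [-9.  72.4 36.7]
bow top outer [ 3.4 49.9 85.3]
bow top far [ 0.7 49.9 89.1]
FBL [-15.   72.4   1.1]
FBR [-16.1  27.4   4.3]
TCP [-5.53515735 49.98925466 16.44845284] [-3.52724877 -3.63351328 17.05390549]
```

About 8° short of flat on the ledge. One more press-and-roll.

```bash
python3 -m inch '0 -0.2 0.4 0 1; 0 -0.5 0.8 0 1; 0 -0.8 1.0 0 1'
python3 - <<'E'
from box import *
o=robot.get_obs();print(un(w2b(o["tool_pos"])),o["wrist_force"],o["wrist_torque"])
p,d=robot.snapshot("scene");cv2.imwrite("pics/scene12.png",p);crop(p,190,190,235,240,14,"pics/s12.png")
E
```

```text
time: 11.13
tool_pos: [0.4879, 0.4426, 0.0442]
ee_rot: [3.07, -0.019, 1.815]
wrist_force: [-2.3, -3.1, 21.0]
width: 0.0449
[-10.76406922  50.68317046  15.14953698] [-2.28705194 -3.06427601 20.97530826] [-0.74856148  0.22707124 -0.08237893]
```

View pics/s12.png

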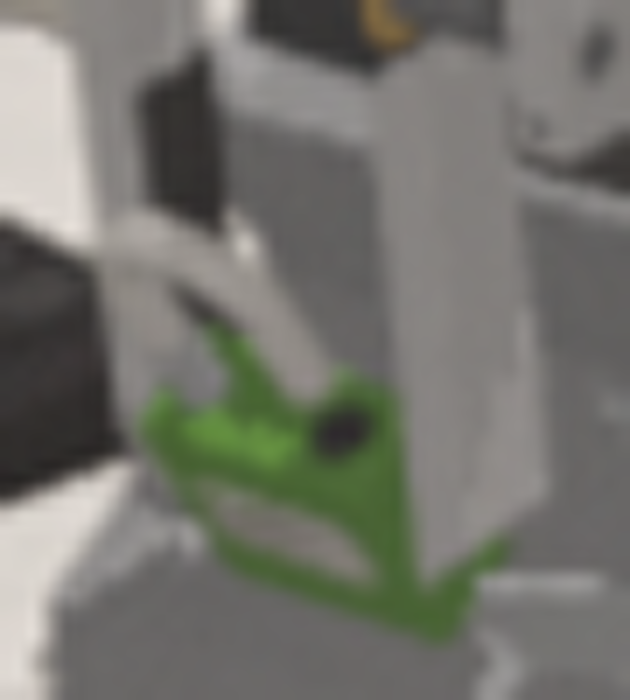

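Run:
```python
from box import *
S=lambda x,y:(190+(x+.5)/14-.5,190+(y+.5)/14-.5)
for k,x,y in(("FBL",235,575),("FBR",440,635),("BBR",505,550)): print(k,onn("scene",*S(x,y),0).round(1))
for k,x,y,yb in(("FTL",150,415,73),("bow top outer",160,218,50.7),("FBL",235,575,73)): print(k,ony("scene",*S(x,y),yb).round(1))
print("TCP",un(w2b(robot.get_obs()["tool_pos"])),robot.get_obs()["wrist_force"])
```

```text
FBL [-18.9  71.3  -0. ]
FBR [-17.6  31.3  -0. ]
BBR [-0.7 29.9 -0. ]
FTL [-14.4  73.   35.8]
bow top outer [-7.1 50.7 84.3]
FBL [-17.9  73.   -2. ]
TCP [-11.88159357  50.85895818  15.14285319] [-3.1492467  -1.81491364 17.86745436]
```

```bash
cat >> box.py <<'E'
def fromun(u,y,n): return b2w(SL+u*UB+n*NB+[0,y,0])
E
python3 - <<'E'
from box import *
for u,y,n in((-11.9,50.8,22),(-3,50.8,22),(-3,40,20),(-3,30,19)): print(totool(fromun(u,y,n))[0])
E
```

```text
[ 0.   -0.3  -0.62]
[ 0.02  0.5  -1.01]
[-1.07  0.59 -0.85]
[-2.07  0.64 -0.77]
```

```bash
python3 -m inch '0 -0.3 -0.6 0 1; 0 0.1 -0.8 0 1; 0 0.5 -1 0 1; 0 0.5 -1 0 1; -0.5 0.6 -0.9 0 1; -0.5 0.6 -0.9 0 1; -0.5 0.6 -0.9 0 1'
python3 - <<'E'
from box import *
o=robot.get_obs();print(un(w2b(o["tool_pos"])),o["ee_rot"],o["wrist_force"],o["wrist_torque"])
p,d=robot.snapshot("scene");cv2.imwrite("pics/scene13.png",p);crop(p,190,180,250,240,12,"pics/s13.png")
E
```

```text
time: 11.77
tool_pos: [0.493, 0.438, 0.0514]
ee_rot: [3.074, -0.018, 1.814]
wrist_force: [-1.4, 0.1, -2.5]
width: 0.0451
[-3.85480794 44.96283781 19.47114176] [ 3.07369373 -0.01803687  1.81440261] [-1.42458117  0.08979841 -2.51770269] [-0.0345331   0.09620195  0.02364352]
```

View pics/s13.png

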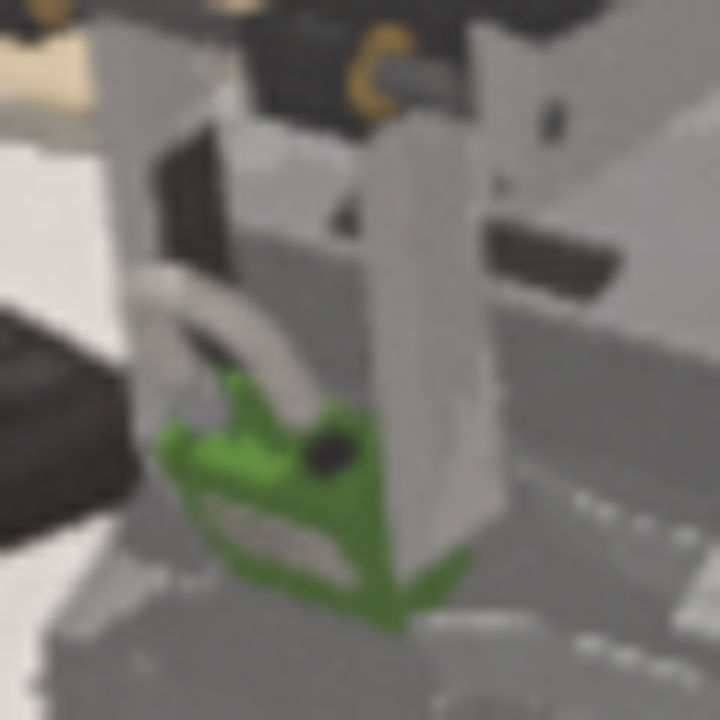

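```bash
python3 - <<'E'
from box import *
for y in(30,20,10): print(totool(fromun(-3.0,y,19.5))[0])
E
python3 -m inch '-0.7 0.05 0 0 1; -1.4 0.1 -0.05 0 1; -2 0.1 -0.05 0 1; -2.5 0.1 -0.05 0 1; -2.5 0.1 -0.05 0 1'
python3 - <<'E'
from box import *
o=robot.get_obs();print(un(w2b(o["tool_pos"])),o["ee_rot"],o["wrist_force"],o["wrist_torque"])
p,d=robot.snapshot("scene");cv2.imwrite("pics/scene14.png",p);crop(p,190,180,250,240,12,"pics/s14.png")
E
```

```text
[-1.52  0.07 -0.03]
[-2.52  0.08 -0.05]
[-3.52  0.08 -0.07]
time: 12.23
tool_pos: [0.5005, 0.4128, 0.052]
ee_rot: [3.073, -0.018, 1.813]
wrist_force: [0.3, 0.1, -3.0]
width: 0.0447
[-2.59239266 18.70024625 19.43069191] [ 3.07305773 -0.01781322  1.81313561] [ 0.27591069  0.08970989 -3.0408789 ] [0.00619274 0.10305547 0.02985714]
```

View pics/s14.png

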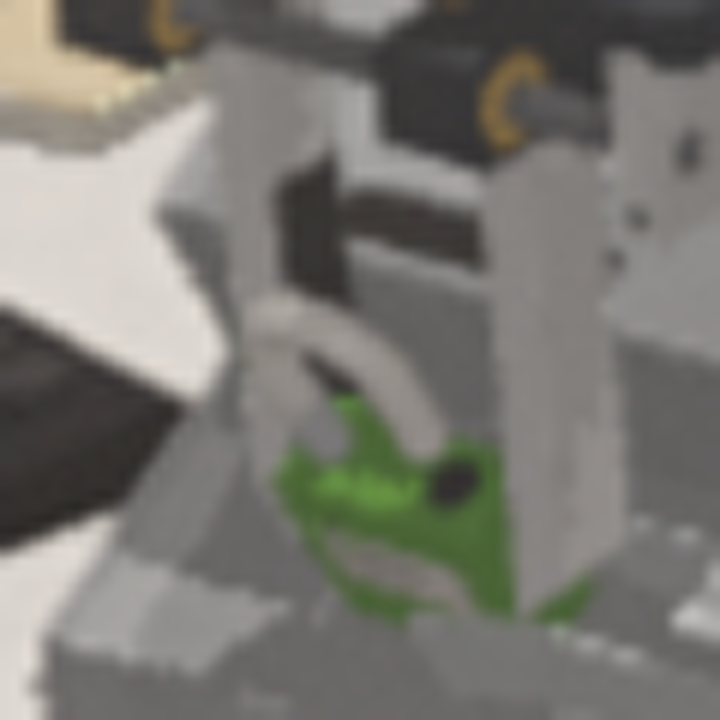

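No contact so far; the right lower corner is inside the flare. Going further.

```bash
python3 -m inch '-0.5 0 0 0 1; -1 0 0 0 1; -1.5 0 0 0 1; -1.7 0 0 0 1; -1.7 0 0 0 1'
python3 - <<'E'
from box import *
o=robot.get_obs();print(un(w2b(o["tool_pos"])),o["ee_rot"],o["wrist_force"],o["wrist_torque"])
p,d=robot.snapshot("scene");cv2.imwrite("pics/scene15.png",p);crop(p,200,180,260,240,12,"pics/s15.png")
E
```

```text
time: 12.7
tool_pos: [0.5053, 0.3964, 0.0523]
ee_rot: [3.071, -0.018, 1.813]
wrist_force: [2.4, -1.0, -1.5]
width: 0.0447
[-1.92534082  1.56310289 19.40272578] [ 3.07135665 -0.01800556  1.81280459] [ 2.39593534 -0.97279526 -1.54719442] [-0.13142362 -0.37698055  0.00742757]
```

View pics/s15.png

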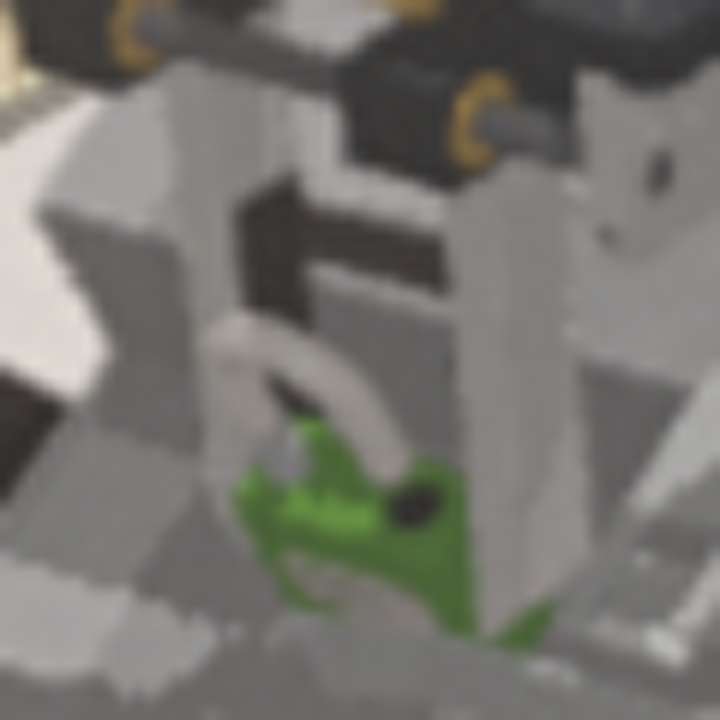

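Inside with only about 2 N of contact. Lowering and letting go with a small opening.

```bash
python3 -m inch '0 0.1 0.2 0 1; 0 0.1 0.3 0 1; 0 0.1 0.3 0 0.36; 0 0.1 0.2 0 0.36; 0 0.1 0.2 0 0.36; 0 0.1 0.2 0 0.36'
python3 - <<'E'
from box import *
o=robot.get_obs();print(un(w2b(o["tool_pos"])),o["ee_rot"],o["wrist_force"],o["width"])
p,d=robot.snapshot("scene");cv2.imwrite("pics/scene16.png",p);crop(p,200,180,260,240,12,"pics/s16.png")
E
```

```text
time: 13.25
tool_pos: [0.5059, 0.3969, 0.0501]
ee_rot: [3.072, -0.018, 1.813]
wrist_force: [-1.5, 0.6, -0.5]
width: 0.0601
[-2.38282814  1.96304324 17.12940252] [ 3.07219233 -0.01787632  1.81325055] [-1.4764714   0.60684562 -0.46087711] 0.060091882800596304
```

View pics/s16.png

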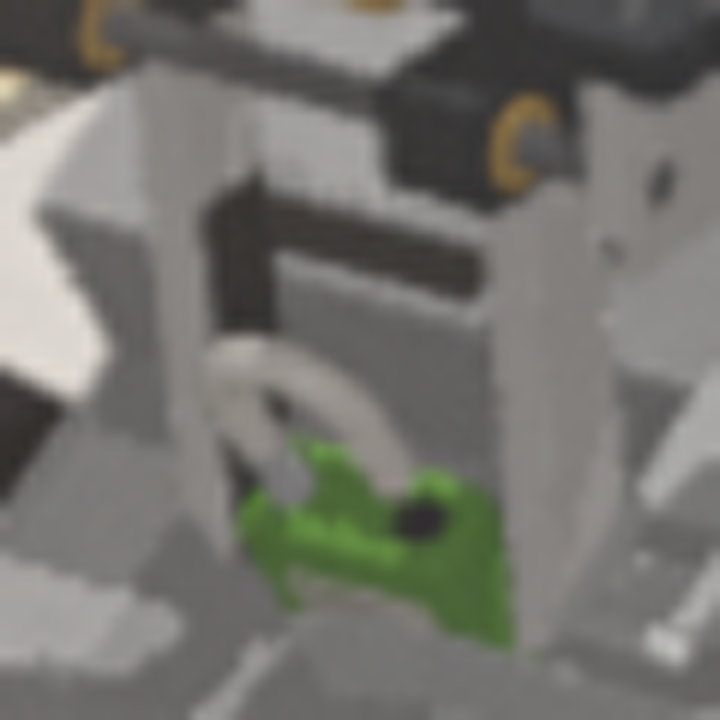

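The padlock stands in the channel by itself. Next I raise the fingers alongside the shackle and pinch the bow across its width, above strap height.

Run:
```python
from box import *
print(totool(fromun(-3.5,2,36))[0],totool(fromun(-5,1.5,56))[0])
```

```text
[ 0.03 -0.93 -1.65] [ 0.01 -1.94 -3.38]
```

```bash
python3 -m inch '0 -0.5 -1 0 0.36; 0 -1 -1.8 0 0.36; 0 -1.6 -2.8 0 0.36; 0 -1.95 -3.4 0 0.36; 0 -1.95 -3.4 0 0.36'
python3 - <<'E'
from box import *
o=robot.get_obs();print(un(w2b(o["tool_pos"])),o["ee_rot"],o["wrist_force"],o["width"])
p,d=robot.snapshot("scene");cv2.imwrite("pics/scene17.png",p);crop(p,190,165,260,240,10,"pics/s17.png")
E
```

```text
time: 13.72
tool_pos: [0.4853, 0.3918, 0.0859]
ee_rot: [3.068, -0.019, 1.814]
wrist_force: [0.6, 0.2, 0.2]
width: 0.06
[-2.93359662  2.02469757 58.73063878] [ 3.06778341 -0.01939331  1.81375279] [0.62561542 0.19065207 0.17859021] 0.06001130550372153
```

View pics/s17.png

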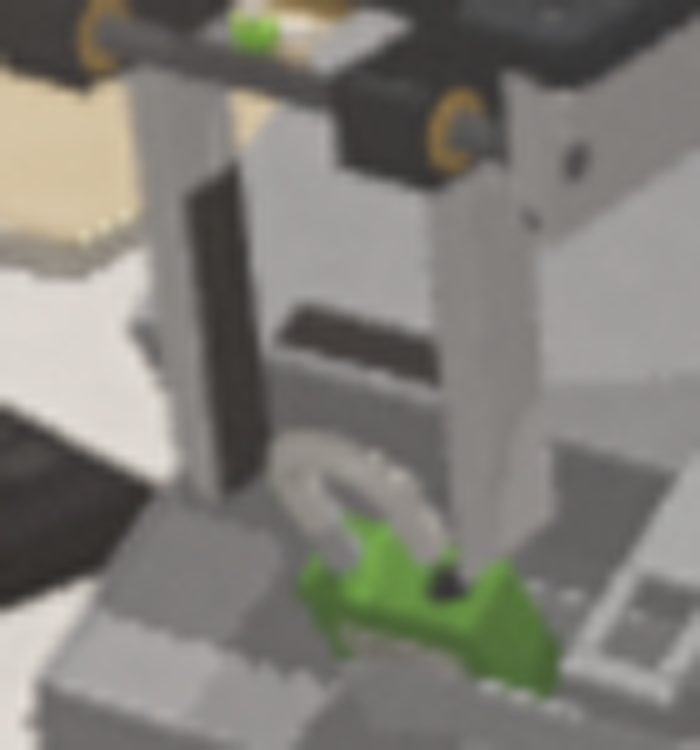

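Run:
```python
from box import *
S=lambda x,y:(190+(x+.5)/10-.5,165+(y+.5)/10-.5)
for k,x,y,yb in(("apex",335,440,2),("apexL",290,455,8),("FTL",305,580,24.5),("FTR",475,655,-20),("BTR",495,565,-20)): print(k,ony("scene",*S(x,y),yb).round(1))
for k,x,y in(("FTL",305,580),("FTR",475,650),("BTR",500,562)): print(k,onn("scene",*S(x,y),41.4).round(1))
```

```text
apex [ 2.4  2.  79.2]
apexL [-4.6  8.  80.9]
FTL [-7.2 24.5 34.3]
FTR [-10.  -20.   30.4]
BTR [  5.5 -20.   41.3]
FTL [-10.7  18.8  41.4]
FTR [-14.3 -27.5  41.4]
BTR [  6.4 -20.7  41.4]
```

Run:
```python
from box import *
def pj(u,y,n): q=proj("scene",fromun(u,y,n));return ((q-[190,165])*10+4.5).round(0)
for lean in(0,4,8):
  a=np.radians(lean)
  for y0 in(2,-2): print(lean,y0,"apex",pj(-1.5-86*np.sin(a),y0,86*np.cos(a)),"shoulderL",pj(-1.5-68*np.sin(a),y0+17.5,68*np.cos(a)),"shR",pj(-1.5-68*np.sin(a),y0-17.5,68*np.cos(a)),"shortleg",pj(-1.5-52*np.sin(a),y0-13.5,52*np.cos(a)),"FTL",pj(-1.5-10-41*np.sin(a),y0+22.5,41*np.cos(a)))
o=robot.get_obs();print(proj("scene",o["tool_pos"])*10-[1900,1650])
```

```text
0 2 apex [312. 435.] shoulderL [278. 468.] shR [414. 509.] shortleg [426. 551.] FTL [282. 577.]
0 -2 apex [328. 439.] shoulderL [293. 473.] shR [430. 514.] shortleg [442. 556.] FTL [297. 582.]
4 2 apex [297. 458.] shoulderL [266. 487.] shR [402. 528.] shortleg [417. 565.] FTL [275. 588.]
4 -2 apex [313. 463.] shoulderL [281. 491.] shR [418. 533.] shortleg [433. 570.] FTL [290. 593.]
8 2 apex [282. 484.] shoulderL [254. 506.] shR [391. 548.] shortleg [409. 580.] FTL [269. 600.]
8 -2 apex [298. 488.] shoulderL [270. 511.] shR [407. 553.] shortleg [424. 585.] FTL [284. 605.]
[354.52639911 521.61002893]
```

```bash
python3 -m inch '-0.2 0.05 0.1 0 0.36; -0.3 0 0.2 0 0.6; -0.3 0 0.2 0 1; -0.3 0 0.2 0 1; -0.3 0 0.2 0 1; -0.3 0 0.2 0 1; -0.3 0 0.2 0 1; -0.3 0 0.2 0 1'
python3 - <<'E'
from box import *
o=robot.get_obs();print(un(w2b(o["tool_pos"])),o["ee_rot"],o["wrist_force"],o["width"])
p,d=robot.snapshot("scene");cv2.imwrite("pics/scene18.png",p);crop(p,190,165,260,240,10,"pics/s18.png")
E
```

```text
time: 14.43
tool_pos: [0.486, 0.3889, 0.0824]
ee_rot: [3.069, -0.019, 1.814]
wrist_force: [-0.1, 1.2, -1.1]
width: 0.0345
[-4.66165945 -0.93164748 55.74812777] [ 3.06920023 -0.0191037   1.81377889] [-0.06506183  1.19394848 -1.07966082] 0.03449758808455795
```

View pics/s18.png

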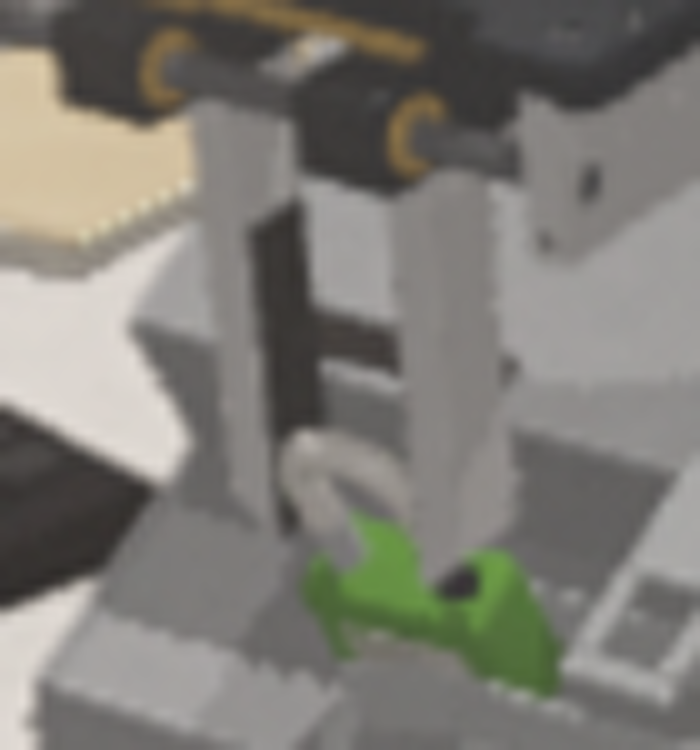

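The bow is gripped (width 34.5 mm). Now I slide it right along the channel.

```bash
python3 -m inch '-0.4 0 0 0 1; -0.9 0 0 0 1; -1.4 0 0 0 1; -1.9 0 0 0 1; -2.2 0 0 0 1; -2.2 0 0 0 1'
python3 - <<'E'
from box import *
o=robot.get_obs();print(un(w2b(o["tool_pos"])),o["ee_rot"],o["wrist_force"],o["wrist_torque"],o["width"])
p,d=robot.snapshot("scene");cv2.imwrite("pics/scene19.png",p);crop(p,200,165,270,240,10,"pics/s19.png")
E
```

```text
time: 14.98
tool_pos: [0.4921, 0.3666, 0.0827]
ee_rot: [3.068, -0.019, 1.813]
wrist_force: [0.3, 1.1, 1.8]
width: 0.0345
[ -4.14137208 -24.0195433   55.69552928] [ 3.0677408  -0.01862966  1.81264177] [0.33105556 1.08866016 1.78486581] [ 0.31467571 -0.09491491 -0.01407164] 0.034485674144305874
```

View pics/s19.png

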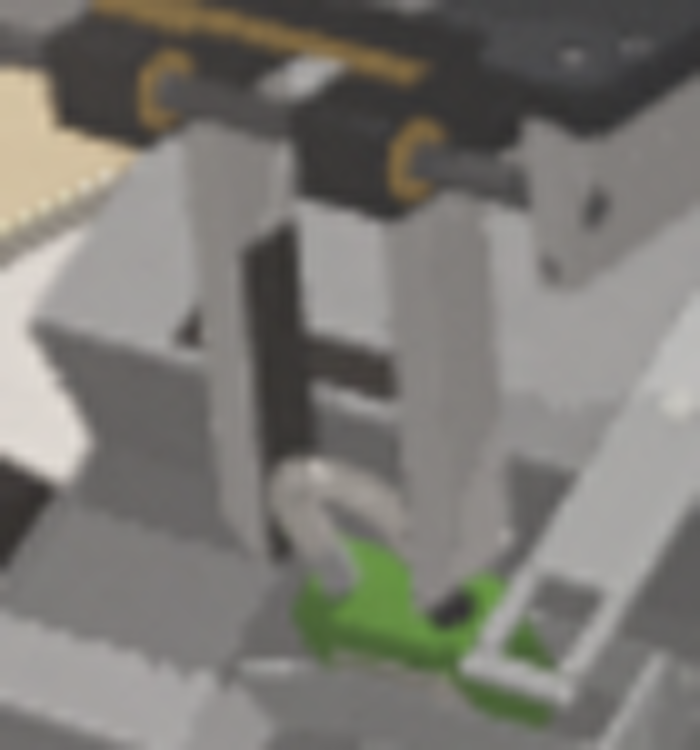

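The body's right end is going under the strap (crop (520,680)). Continuing in smaller steps.

```bash
python3 -m inch '-0.3 0 0 0 1; -0.6 0 0 0 1; -0.9 0 0 0 1; -1.2 0 0 0 1; -1.2 0 0 0 1'
python3 - <<'E'
from box import *
o=robot.get_obs();print(un(w2b(o["tool_pos"])),o["ee_rot"],o["wrist_force"],o["wrist_torque"],o["width"])
p,d=robot.snapshot("scene");cv2.imwrite("pics/scene20.png",p);crop(p,205,165,275,240,10,"pics/s20.png")
E
```

```text
time: 15.45
tool_pos: [0.4952, 0.3546, 0.0827]
ee_rot: [3.067, -0.018, 1.812]
wrist_force: [0.5, 2.0, 3.1]
width: 0.0346
[ -4.06640818 -36.41425851  55.67422665] [ 3.0673586  -0.01808118  1.81239739] [0.49510605 2.01442464 3.14334113] [0.54870564 0.00326509 0.05410848] 0.03458012676038227
```

View pics/s20.png

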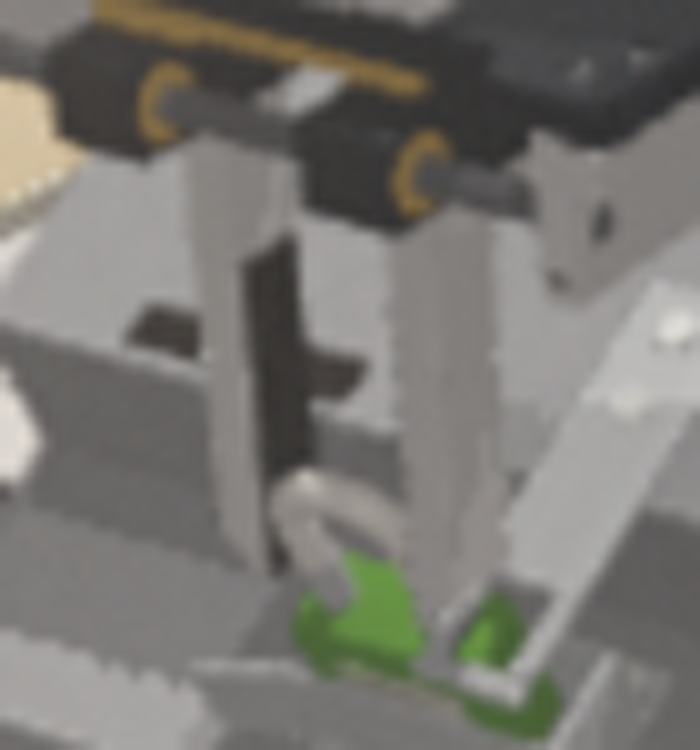

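```bash
python3 -m inch '-0.3 0 0 0 1; -0.6 0 0 0 1; -0.9 0 0 0 1; -1.2 0 0 0 1; -1.4 0 0 0 1; -1.5 0 0 0 1'
python3 - <<'E'
from box import *
o=robot.get_obs();print(un(w2b(o["tool_pos"])),o["ee_rot"],o["wrist_force"],o["wrist_torque"],o["width"])
p,d=robot.snapshot("scene");cv2.imwrite("pics/scene21.png",p);crop(p,210,165,280,240,10,"pics/s21.png")
E
```

```text
time: 16.0
tool_pos: [0.4987, 0.3406, 0.0827]
ee_rot: [3.067, -0.02, 1.812]
wrist_force: [-0.2, 6.2, 2.7]
width: 0.0347
[ -4.10041584 -50.82610283  55.70701421] [ 3.06707368 -0.01983782  1.81231664] [-0.23654665  6.23449662  2.73099557] [1.38442446 0.22653649 0.04472631] 0.034688779931064055
```

View pics/s21.png

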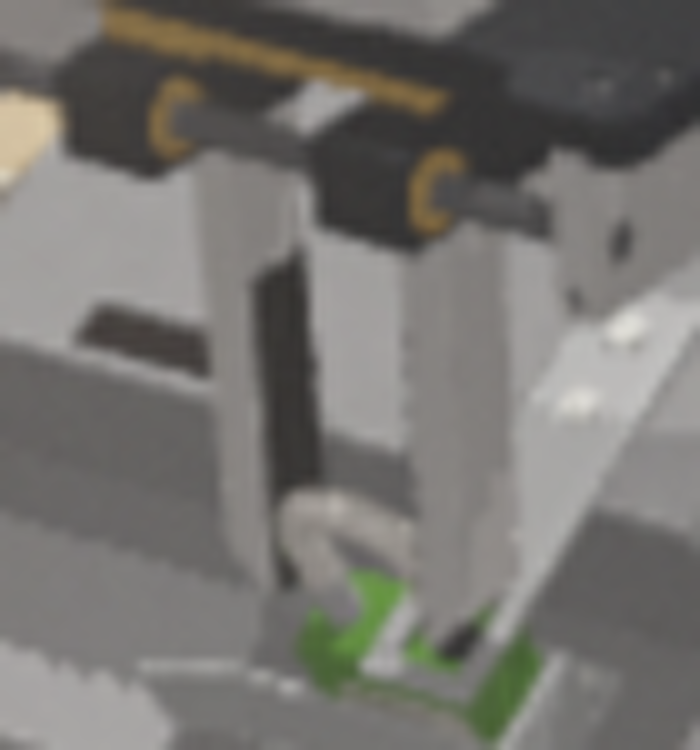

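```bash
python3 -m inch '-0.3 0 0 0 1; -0.6 0 0 0 1; -0.6 0 0 0 1'
python3 - <<'E'
from box import *
o=robot.get_obs();print(un(w2b(o["tool_pos"])),o["ee_rot"],o["wrist_force"],o["wrist_torque"],o["width"])
p,d=robot.snapshot("scene");cv2.imwrite("pics/scene22.png",p);crop(p,210,165,280,240,10,"pics/s22.png")
E
```

```text
time: 16.3
tool_pos: [0.4988, 0.3394, 0.0832]
ee_rot: [3.066, -0.03, 1.814]
wrist_force: [-3.3, 13.6, 2.1]
width: 0.0348
[ -4.03351964 -52.01714964  56.25716963] [ 3.06644652 -0.03010081  1.81393344] [-3.29047647 13.62819375  2.12786395] [2.98071581 0.67366925 0.32726765] 0.034753818894481314
```

View pics/s22.png

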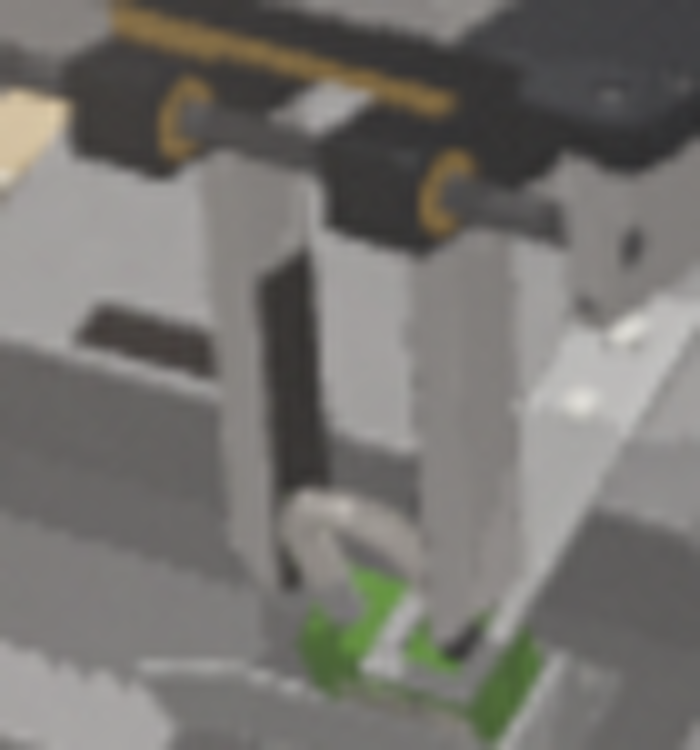

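It's at the stop: force climbs with almost no travel. Easing off, opening and rising to look.

```bash
python3 -m inch '0.15 0 0 0 1; 0.15 0 0 0 0.4; 0.15 0 0 0 0.36; 0.15 0 0 0 0.36; 0.15 0 -2 0 0.36; 0.15 -1 -5 0 0.6; 0.15 -3 -7 0 1; 0.15 -8 -9 0 1; 0.15 -12 -9 0 1'
python3 - <<'E'
from box import *
o=robot.get_obs();print(un(w2b(o["tool_pos"])),o["ee_rot"],o["wrist_force"],o["width"],o["tool_pos"])
for n in("scene","top"):
    p,d=robot.snapshot(n);cv2.imwrite(f"pics/{n}23.png",p);np.save(f"pics/{n}23.npy",d)
    if n=="scene":crop(p,205,175,285,255,9,"pics/s23.png")
    else: crop(p,210,170,300,250,8,"pics/t23.png")
E
```

```text
time: 17.1
tool_pos: [0.3871, 0.3099, 0.1667]
ee_rot: [3.062, -0.03, 1.812]
wrist_force: [-0.7, -0.1, 1.6]
width: 0.0367
[-62.33774468 -53.19045168 186.37087279] [ 3.06171181 -0.02981902  1.81198249] [-0.73313605 -0.05983614  1.6299565 ] 0.03669142638131666 [0.38706136 0.30993856 0.16673403]
```

View pics/s23.png

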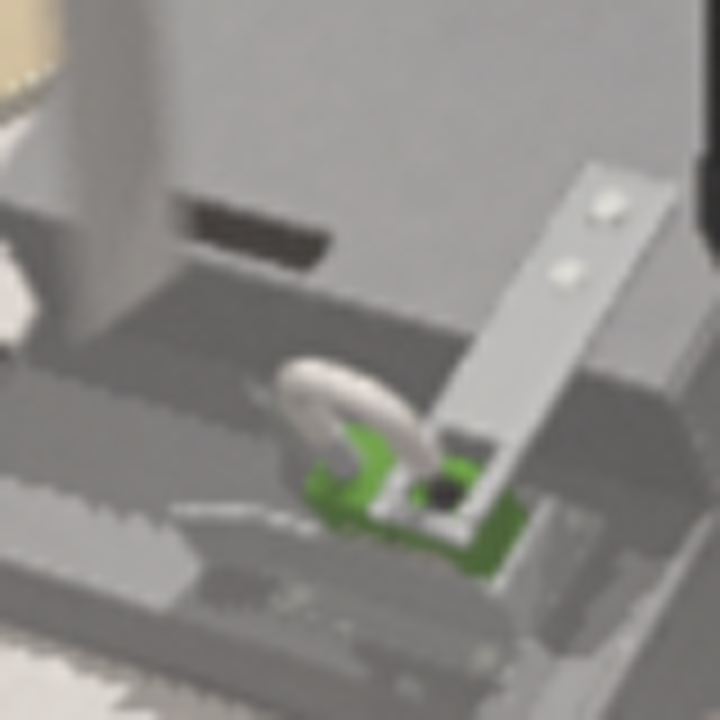

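View pics/t23.png

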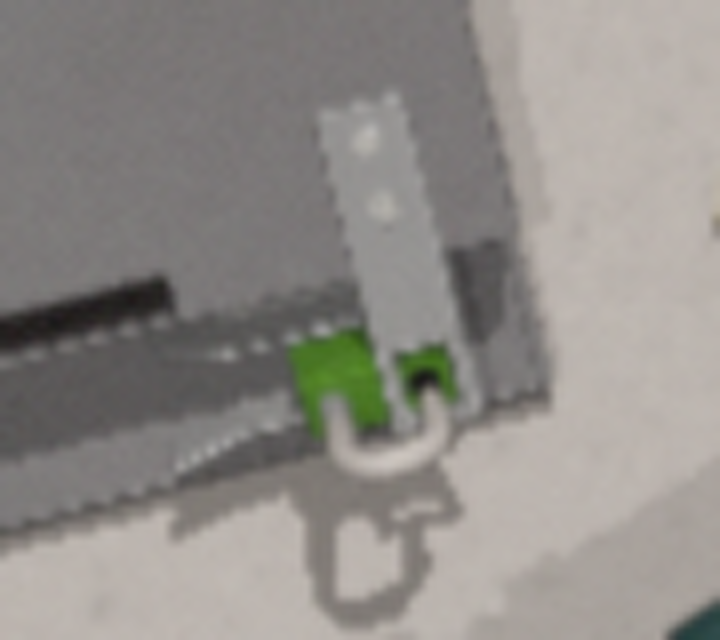

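Run:
```python
from box import *
for u in(-5,-1.5,1):
  for n in(78,86): 
    w=fromun(u,-50.5,n);print(u,n,((proj("scene",w)-[205,175])*9+4).round(),((proj("top",w)-[210,170])*8+3.5).round())
S=lambda x,y:(205+(x+.5)/9-.5,175+(y+.5)/9-.5);P=lambda x,y:(210+(x+.5)/8-.5,170+(y+.5)/8-.5)
for a,b in(((310,372),(392,462)),((320,372),(392,458)),((300,372),(390,468))):
    q,e=two(S(*a),P(*b));print(un(w2b(q)).round(1),round(e*1000,1))
print("short leg hole",onn("top",*P(427,385),41.4),onn("scene",*S(445,490),41.4))
```

```text
-5 78 [341. 392.] [399. 444.]
-5 86 [328. 370.] [402. 456.]
-1.5 78 [349. 379.] [396. 433.]
-1.5 86 [337. 357.] [399. 445.]
1 78 [355. 370.] [394. 426.]
1 86 [342. 348.] [397. 437.]
[ -6.5 -47.1  85.9] 1.0
[ -5.4 -47.8  84.7] 0.2
[ -7.7 -46.   87.1] 1.5
short leg hole [ -5.57137459 -62.54597172  41.4       ] [ -1.83361478 -61.908821    41.4       ]
```

The short leg stands over the eye: the black leg hole shows through it at (445,490) in the scene crop and (427,385) in the top crop. The bow apex triangulates to about u −5.5, y −49, n 85 in ledge axes. I'll press on it with the rear bottom edge of the closed fingers, so the force runs along the shackle.

```bash
cat >> box.py <<'E'
def tcp_for_edge(u,y,n,w=8):
    o=robot.get_obs();R=Ro.from_euler("xyz",o["ee_rot"]).as_matrix()
    return fromun(u,y,n)-R[:,1]*w/1000
E
python3 - <<'E'
from box import *
print(robot.get_obs()["width"])
for u,n in((-5,110),(-5,95),(-5,86),(-5,72)): print(n,totool(tcp_for_edge(u,-50,n))[0])
E
```

```text
0.028913919090787565
110 [0.29 8.37 4.05]
95 [0.25 9.02 5.4 ]
86 [0.23 9.41 6.21]
72 [ 0.2  10.03  7.47]
```

```bash
python3 -m inch '0.3 3 1 0 1; 0.3 6 2.5 0 1; 0.3 8.2 3.8 0 1; 0.3 8.4 4.1 0 1; 0.3 8.4 4.1 0 1; 0.3 8.4 4.1 0 1'
python3 - <<'E'
from box import *
o=robot.get_obs();print(un(w2b(o["tool_pos"])),o["ee_rot"],o["wrist_force"],o["width"])
for u,n in((-5,110),(-5,95),(-5,86),(-5,72)): print(n,totool(tcp_for_edge(u,-50,n))[0])
p,d=robot.snapshot("scene");cv2.imwrite("pics/scene24.png",p);crop(p,200,150,280,250,7,"pics/s24.png")
E
```

```text
time: 17.7
tool_pos: [0.4636, 0.3322, 0.1275]
ee_rot: [3.072, -0.027, 1.815]
wrist_force: [0.0, -0.2, -0.5]
width: 0.0006
[-12.93075001 -50.39418694 112.56586884] [ 3.07249827 -0.02698133  1.81466555] [ 0.02071427 -0.21523936 -0.53391364] 0.0006081397333028187
110 [ 0.05  0.03 -0.12]
95 [0.02 0.68 1.23]
86 [-0.    1.08  2.04]
72 [-0.03  1.69  3.3 ]
```

View pics/s24.png

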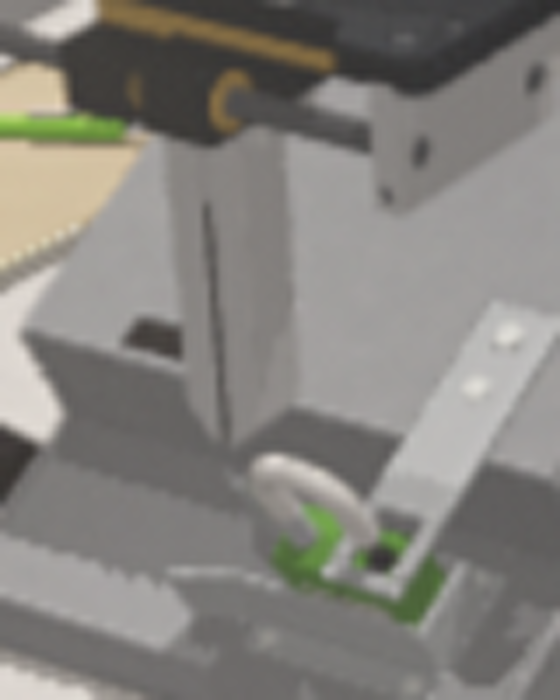

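Run:
```python
from box import *
o=robot.get_obs();R=Ro.from_euler("xyz",o["ee_rot"]).as_matrix();t=o["tool_pos"]
for x,y in((0,-8),(0,8),(12.5,-8),(-12.5,-8),(-12.5,8),(-7,-8),(-7,8),(7,-8)): print(x,y,((proj("scene",t+R@[x/1000,y/1000,0])-[200,150])*7+3).round())
```

```text
0 -8 [223. 437.]
0 8 [259. 411.]
12.5 -8 [186. 425.]
-12.5 -8 [260. 449.]
-12.5 8 [296. 423.]
-7 -8 [243. 444.]
-7 8 [280. 418.]
7 -8 [202. 430.]
```

```bash
python3 -m inch '0 0.5 0.8 0 1; 0 0.85 1.6 0 1; 0 1.0 1.9 0 1; 0 1.1 2.1 0 1; 0 1.15 2.2 0 1'
python3 - <<'E'
from box import *
o=robot.get_obs();print(un(w2b(o["tool_pos"])),o["ee_rot"],o["wrist_force"],o["wrist_torque"])
print(totool(tcp_for_edge(-5,-50,86))[0])
p,d=robot.snapshot("scene");cv2.imwrite("pics/scene25.png",p);crop(p,210,170,280,250,9,"pics/s25.png")
E
```

```text
time: 18.17
tool_pos: [0.4757, 0.3361, 0.1071]
ee_rot: [3.072, -0.027, 1.815]
wrist_force: [-2.3, -0.2, 3.8]
width: 0.0006
[-12.19088405 -49.5402231   88.60583841] [ 3.07206154 -0.02740768  1.81519935] [-2.34985517 -0.16586442  3.83011253] [-0.11581272  0.31060158 -0.03463438]
[-0.04 -0.04 -0.08]
```

View pics/s25.png

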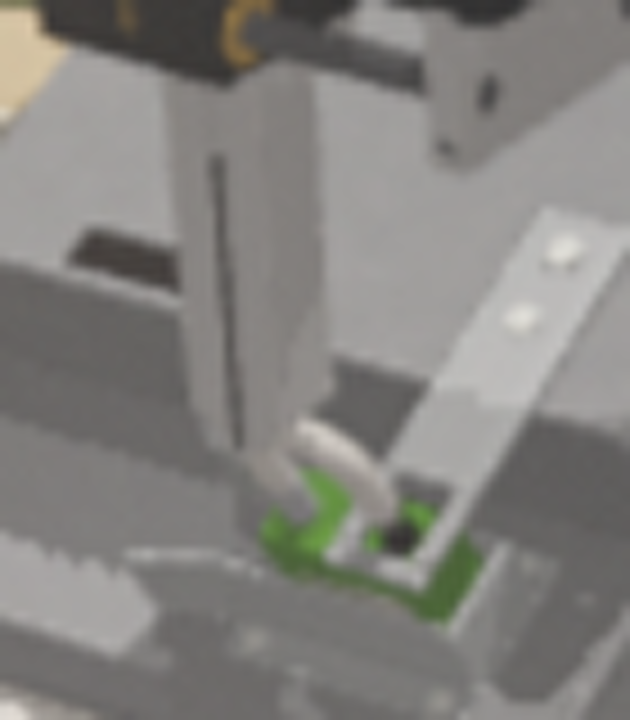

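Contact is made, and the force (−2.3, −0.2, 3.8) N lies along the shackle axis. Pressing along it.

```bash
python3 -m inch '0 0.15 0.3 0 1; 0 0.3 0.6 0 1; 0 0.4 0.85 0 1; 0 0.45 0.95 0 1'
python3 - <<'E'
from box import *
o=robot.get_obs();print(un(w2b(o["tool_pos"])),o["ee_rot"],o["wrist_force"],o["wrist_torque"])
p,d=robot.snapshot("scene");cv2.imwrite("pics/scene26.png",p);crop(p,210,170,280,250,9,"pics/s26.png")
E
```

```text
time: 18.55
tool_pos: [0.4811, 0.3378, 0.0996]
ee_rot: [3.07, -0.028, 1.815]
wrist_force: [-2.6, -1.0, 5.4]
width: 0.0005
[-11.04936315 -49.23691691  79.25340506] [ 3.07018133 -0.02766352  1.81537049] [-2.58283293 -0.99385732  5.43868668] [-0.20524304  0.43257579 -0.04491213]
```

View pics/s26.png

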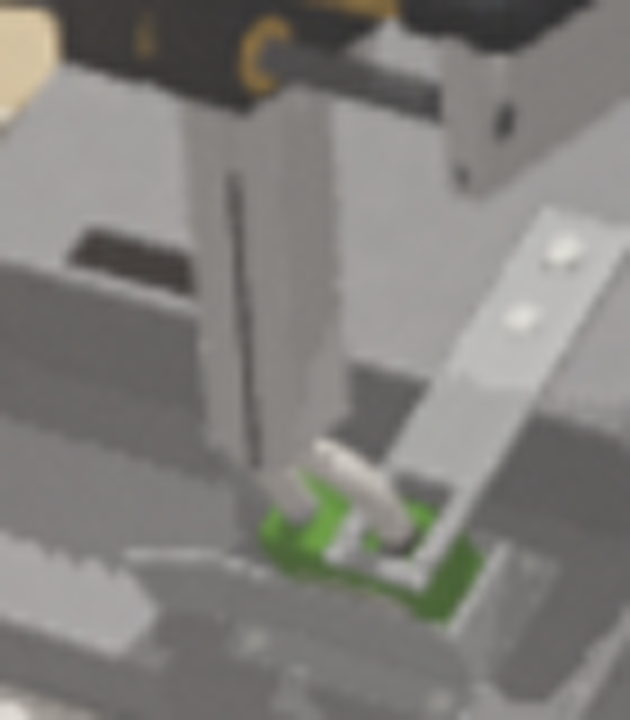

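The short leg is going through the eye at crop (395,540). Pressing the rest.

```bash
python3 -m inch '0 0.15 0.3 0 1; 0 0.3 0.6 0 1; 0 0.4 0.85 0 1; 0 0.45 1 0 1; 0 0.5 1.1 0 1; 0 0.55 1.2 0 1'
python3 - <<'E'
from box import *
o=robot.get_obs();print(un(w2b(o["tool_pos"])),o["ee_rot"],o["wrist_force"],o["wrist_torque"])
p,d=robot.snapshot("scene");cv2.imwrite("pics/scene27.png",p);crop(p,210,170,280,250,9,"pics/s27.png")
E
```

```text
time: 19.1
tool_pos: [0.4881, 0.3401, 0.0971]
ee_rot: [3.064, -0.029, 1.816]
wrist_force: [-16.2, -10.2, 37.2]
width: 0.0006
[ -5.94169415 -48.79790053  73.36340062] [ 3.06430388 -0.02852633  1.81586734] [-16.1697901  -10.16863689  37.22622876] [-1.5475995   2.50279187 -0.06831497]
```

View pics/s27.png

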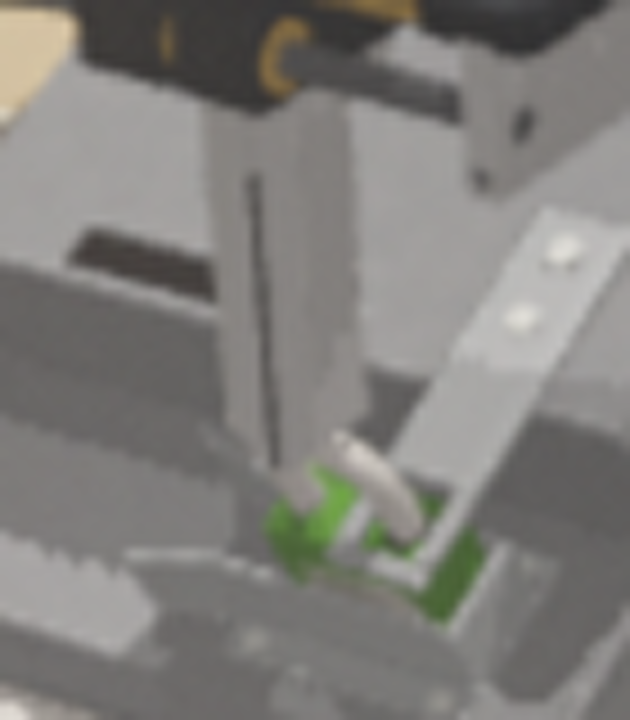

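It's hard against the bottom: about 42 N, with 15 mm of travel since contact. Backing off to look.

```bash
python3 -m inch '0 -0.4 -0.8 0 1; 0 -1 -2 0 1; 0 -2 -4.5 0 1; 0 -6 -8 0 1; 0 -10 -9 0 1; 0 -13 -9 0 1; 0 -13 -9 0 1'
python3 - <<'E'
from box import *
o=robot.get_obs();print(o["ee_rot"],o["wrist_force"],o["tool_pos"])
for n in("scene","top"):
    p,d=robot.snapshot(n);cv2.imwrite(f"pics/{n}28.png",p)
    if n=="scene":crop(p,205,175,285,255,9,"pics/s28.png")
    else: crop(p,210,170,300,250,8,"pics/t28.png")
E
```

```text
time: 19.73
tool_pos: [0.3507, 0.3033, 0.1765]
ee_rot: [3.067, -0.029, 1.818]
wrist_force: [0.1, -0.4, -1.4]
width: 0.0004
[ 3.06662467 -0.02890174  1.81825121] [ 0.0692544  -0.40620556 -1.36942842] [0.35070756 0.30334141 0.17645076]
```

View pics/s28.png

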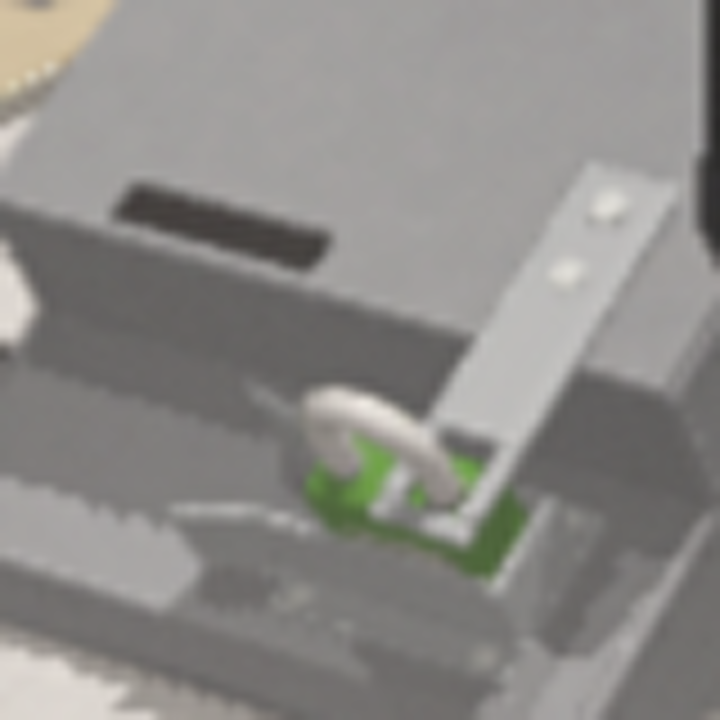

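View pics/t28.png

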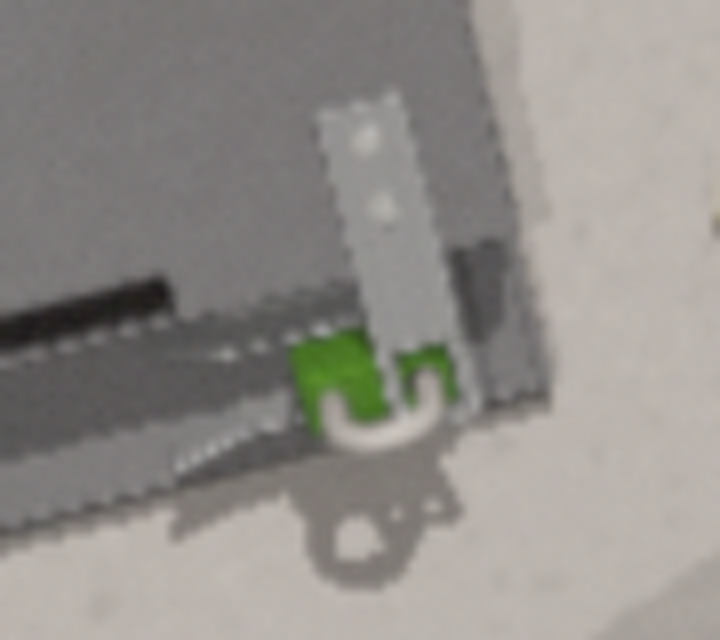

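Run:
```python
from box import *
S=lambda x,y:(205+(x+.5)/9-.5,175+(y+.5)/9-.5);P=lambda x,y:(210+(x+.5)/8-.5,170+(y+.5)/8-.5)
for a,b in(((345,400),(385,437)),((335,397),(382,440))):
    q,e=two(S(*a),P(*b));print(un(w2b(q)).round(1),round(e*1000,1))
a=cv2.imread("pics/top0.png").astype(int);b=cv2.imread("pics/top28.png").astype(int)
print("mug/tape diff",np.abs(a-b)[95:150,300:342].mean(),np.abs(a-b)[183:206,299:336].mean())
p,d=robot.snapshot("scene");cv2.imwrite("pics/scene29.png",p);c=cv2.imread("pics/scene28.png");print(np.abs(p.astype(int)-c)[205:240,235:265].mean())
```

```text
[ -3.9 -47.7  72.2] 1.2
[ -4.3 -46.4  73.4] 0.3
mug/tape diff 6.081962481962482 6.230708969839404
0.49777777777777776
```

```bash
python3 - <<'E'
from box import *
for f in("top0","top28"):
    h=cv2.cvtColor(cv2.imread(f"pics/{f}.png"),cv2.COLOR_BGR2HSV)
    for nm,lo,hi,(x0,y0,x1,y1) in(("mug",(40,100,30),(85,255,255),(300,95,345,155)),("tape",(18,120,80),(35,255,255),(295,180,340,210))):
        m=cv2.inRange(h[y0:y1,x0:x1],lo,hi);M=cv2.moments(m,True);print(f,nm,M["m00"],round(M["m10"]/M["m00"],1),round(M["m01"]/M["m00"],1))
E
python3 -m inch '0 0 0 0 1; 0 0 0 0 1; 0 0 0 0 1; 0 0 0 0 1; 0 0 0 0 1; 0 0 0 0 1'
python3 - <<'E'
from box import *
p,d=robot.snapshot("scene");c=cv2.imread("pics/scene28.png");print(np.abs(p.astype(int)-c)[205:240,235:265].mean())
E
```

```text
top0 mug 303.0 19.2 38.8
top0 tape 280.0 22.2 14.5
top28 mug 297.0 19.1 38.9
top28 tape 283.0 22.2 14.5
time: 20.38
tool_pos: [0.3568, 0.3049, 0.1763]
ee_rot: [3.063, -0.028, 1.816]
wrist_force: [-0.2, 0.2, -0.4]
width: 0.0004
0.513015873015873
```

```bash
python3 -c "
from bench import robot;print(robot.close_job())"
```

```text
the job is handed in; nothing more can be done
None
```

The key box is locked and handed in at about 20.4 s of the 48 s allowed; the hand-in gives no verdict.

**What I did:**
- Pushed the lid shut on its pad (16.9 N at the end) and saw it sit flat in both views.
- Gripped the padlock by its body and rolled it forward on the ledge until it lay nearly flat.
- Set it in the channel, then gripped the bow across its width rather than its thickness and slid it to the stop. The force rose to about 14 N there with almost no travel.
- Pressed the shackle down through the eye with the closed fingers and backed off.

**Last checks:**
- **Lock:** the bow top measures 72–73 mm above the pocket floor, against about 85 before pressing; 72 is shut. The short leg can be seen through the eye and into the body. The view of the lock was unchanged 0.65 s after letting go, with the robot clear.
- **Mug and tape:** their colour centroids moved by 0.1 px or less.

**What went wrong or disagreed:**
- I lifted off the first grasp before the fingers had closed, so I did it again.
- The first roll on the ledge only slid the padlock downhill. The second, at up to 38 N of fingertip pressing, worked.
- The closing press peaked at about 42 N, again with the fingertips. The 40 N limit in the task is for the arm and the gripper's body.
- The bow top measured 2–4 mm left of where it should be along the pocket. I put that down to calibration and picking the pixels, since the stop force and the leg in the eye show it seated.

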